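# Lift a flaking tile off the work board with the lifter and set it on the drying rack

### The job

Push the steel lifter under the old glazed tile, using the fence of the work board as a stop, until the tile is fully on the blade, up against its turned-up heel. Lift it clear, carry it over and set it gently on both rails of the drying rack, painted face up and square between the lips, then draw the lifter out between the rails and lay it down flat on the bare worktop. The tile is brittle and its glaze flakes: never push it hard or touch it with the gripper, and leave the brush, scalpel and petri dish where they are.

Things in the scene. Friction and masses are not known exactly. Their poses are not given: they have to be found in the camera images.
- tile: Glazed wall tile 105x105x8 mm, 0.15 kg, white with a blue rosette, clay back; face up, loose on the work board. Origin: centre of its underside, z up, x and y along its edges. Edges slightly undercut: underside 99x99 mm, edges slope out to 105 mm at 1.5 mm height, then upright. Starts within 0.15 rad of parallel to the fence, 2 to 70 mm short of it. Brittle: at most 25 N.
- work_board: Plywood board, 230 (x) x 150 (y) x 9 mm, fixed on the worktop; the tile lies on its top. Origin: centre of its underside. A wooden fence 20 mm wide, 14 mm high above the board, runs across it at the far end; it is adjustable and was clamped anywhere with its face, looking to -x (the robot), between x = +55 and +95 mm in the board's frame: find it by touch. The near end, x = -115 mm, is open.
- drying_rack: Fixed wooden rack 124 (x) x 125 (y) x 38 mm, origin: centre of its underside. Two rails along x, inner faces at y = +-33 mm, cork tops 30 mm up. Lips 8 mm higher outside the rails (inner faces y = +-59.5 mm) and at each rail's far end (inner face x = +59 mm). Between the rails open to the front (-x); only two cross bars 6 mm high lie on the worktop at x = +-42 mm.
- rack_seat (a point): Middle of the rack at rail-top height, 30 mm straight above the rack's origin, axes as the rack's. The centre of the tile's underside belongs here, or up to 15 mm nearer the open front (-x).
- lifter: Steel lifter with a wooden handle, 212 mm long, 0.16 kg, flat on the worktop. Origin: centre of the blade's underside, x to the tip, z up. Blade 95 mm long (x = +-47.5 mm), 54 wide, 2 thick, thinning to 1.2 mm over the last 20 mm. At the heel it is turned up 13 mm high over its width (inner face x = -45 mm), where a tile pushed fully on stops. Centre of mass about 30 mm behind the origin.
- lifter_grip (a point): Place to grip the handle, 105 mm behind the lifter's origin and 46 mm above the blade's underside; axes as the lifter's, close across y. The handle is a flat-sided wooden bar along x, 18 mm wide (y), 26 mm high (33 to 59 mm above the blade's underside), from 72 to 164 mm behind the lifter's origin, joined to the blade's heel by a cranked tang.
- lifter_tip (a point): Middle of the blade's front edge, on its underside, 47.5 mm ahead of the lifter's origin; axes as the lifter's.
- brush: Thin red-handled brush, 157 mm long, 10 mm thick, lying on the worktop left of the lifter; leave it alone. Origin: centre of its underside.
- scalpel_1: Steel scalpel, 159 mm long, 8 mm thick, lying beside the brush; leave it alone. Origin: centre of its underside.
- petri_dish: Covered glass dish, 69 mm across, 17 mm high, on the left of the worktop; leave it alone. Origin: centre of its underside.

How it is judged:
By the outcome, as a careful person would: the job done as asked, in the order asked, and still so for the second after the job is handed in, with the robot touching nothing.
It also fails if it takes over 69 s, if anything falls off the work surface, if the arm or the gripper's body presses on something with over 40 N, if the wrist force passes 120 N, or if a joint passes its speed limit or range.

### The arm

A 7-joint arm with a two-finger parallel gripper is mounted at the origin on a cart in front of the work surface, level with it; the furniture and walls round the work are solid. World frame = base frame: x ahead of the robot, y to its left, z up, the work surface at z = 0. Lengths are in m, angles in degrees, forces in N, time in s.
With the tool pointing down it reaches from about 0.425 to 0.95 m from the base axis. Payload 16.7 kg.
Tool frame: the origin (TCP) lies at the very end of the fingers, on their centre line; the grasp point (between the pads) lies env.pinch_z behind it (env.pinch_z is the distance from the TCP to the grasp point, in m); y points along the fingers, z is the direction in which the jaws open and shut, and the axes are right-handed (so a half turn about y gives the same grasp; the last joint's range is limited). The gripper opens to 94 mm and grips with 3 to 60 N. Pads are 16 mm wide; open, the fingers measure 119 mm over their backs; the gripper's body (75 mm by 177 mm) begins 78 mm behind the grasp point.
Start: joints at [59.158, 24.414, 4.234, 92.017, -1.954, 63.644, -3.845], TCP at [0.256, -0.625, 0.205] pointing down, gripper open.
Joint ranges: [-163.25, 163.25], [-28.42, 122.38], [-70.27, 78.77], [12.13, 141.07], [-58.53, 238.53], [9.26, 117.41], [-156.51, 156.51]. Speed limits (degrees/s): [108.29, 108.29, 136.94, 136.94, 172.46, 172.46, 172.46].

### API

Orientations are given as a 3x3 rotation matrix whose columns are the frame's x, y, z axes.
In Python, from bench import monitor, eyes, env gives the robot as it stands. The module is installed in compiled form; this text tells all that it offers.
- The arm moves only by the tool servo_tool, never from a script. Its argument "rows" is a list of rows, each a list of 7 numbers: the turn, a rotation vector about the tool's x, y, z in units of pi/2 rad (1.0 is pi/2 rad), then the shift along the tool's x, y, z in units of 0.3 m (1.0 is 0.3 m), then the opening, from 0 (shut) to 1 (fully open). A call has 1 to 5 rows; each row shifts and turns the pose as measured when the row begins, along the tool's axes as they then stand; what a row does not reach is not made up. A row lasts 1/8 s, in which the tool goes at most 62.5 mm and 10.7 degrees, less where a joint would pass 70% of its speed; a pose out of reach is approached as far as the arm can. A call with a number of a shift or a turn outside -1 to 1 is refused whole. A call with a gripper value outside its range is refused whole. The fingers move at their own pace and stop on an object; "squeeze" is the grip in N (left out, the last holds). Time passes only in rows, so rows that do not move let the fingers close. It gives the time, the measured TCP pose, the force and the opening at its end, in the units of the state.
- monitor.state(): the state, without advancing time (a new reading comes with each control period).
- eyes.read_camera(name): name is "scene" or "top"; returns a dict with "color" (384x512x3 uint8, red, green, blue), "fx", "fy", "cx", "cy" (pixels), "R" (3x3) and "t" (3): a world point X has camera coordinates R X + t. Camera axes: x right, y down, z forward; pixel columns grow to the right and rows downward; lengths in m; the calibration is good to about 2 mm. A picture is of the moment at which its call begins. There is no depth.
- env.close_job(): hands the job in, once; it reports no verdict.
The state is a dict: "clock": time; "joint_positions": joint angles; "dq": joint speeds; "tau": joint torques, N m; "ee_pos": TCP position; "orientation": TCP orientation; "force": force on the tool from outside, world axes, zero at the start; "torque": the same for the moment, N m; "opening": finger opening in m.
Only numpy, scipy, OpenCV 4.12 (cv2) and the standard library are available. Lean on these libraries where they do the work, as an engineer would, in place of code of your own. Each camera call takes 0.05 s, during which the arm holds its last target.

## Working session

There is one attempt and no reset: what is moved stays moved. The work goes in short steps, Python scripts to look and compute and a tool call to move; the robot and the scene stay as the last step left them, time stands still between calls to the robot, and variables do not carry over. Pictures are saved under pics/ and viewed, and the job is handed in when it is done.

Besides the shell and the picture viewer there is one more tool, called as a command line: name --pt "numbers of a row" for each row, then --argument value for the rest. servo_tool: Moves the arm, as the interface text tells. Shifts and turns lie within -1 to 1; 1 stands for 0.3 m of shift or pi/2 rad of turn. Its arguments: {"type":"object","properties":{"rows":{"type":"array","items":{"type":"array","items":{"type":"number","minimum":-1,"maximum":1}}},"squeeze":{"type":"number"}},"required":["rows"]}

```bash
ls; mkdir -p pics
python3 - <<'E'
from bench import monitor, eyes, env
import cv2,numpy as np
s=monitor.state()
for k,v in s.items(): print(k,np.round(v,4).tolist())
print(env.pinch_z)
for n in("scene","top"):
    c=eyes.read_camera(n); cv2.imwrite(f"pics/{n}0.png",c["color"][:,:,::-1]); 
    print(n,c["fx"],c["fy"],c["cx"],c["cy"],np.round(c["R"],4).tolist(),np.round(c["t"],4).tolist(), (-c["R"].T@c["t"]).round(3))
E
```

```text
pics
clock 0.0
joint_positions [59.1581, 24.4489, 4.232, 92.0502, -1.9523, 63.6447, -3.8447]
dq [0.0238, -0.107, -0.0589, 0.0496, -0.0068, 0.0021, 0.0333]
tau [-0.0009, -93.585, 3.6656, -45.4204, -0.0489, 0.02, 0.0]
ee_pos [0.2557, -0.6242, 0.2048]
orientation [[-0.9254, -0.0006, 0.379], [-0.379, 0.0011, -0.9254], [0.0001, -1.0, -0.0012]]
force [-0.2666, -0.412, 0.2788]
torque [-0.0208, -0.0785, 0.0274]
opening 0.094
0.0188
scene 363.5722590880187 363.5722590880187 250.04712565124092 190.07911335383457 [[-0.5279, -0.8492, 0.0129], [-0.6509, 0.3948, -0.6484], [0.5455, -0.3507, -0.7612]] [0.2571, 0.3553, 0.644] [0.016 0.304 0.717]
top 462.5305604031144 462.5305604031144 248.9409159882326 200.00263236385857 [[-0.0012, -1.0, 0.0021], [-0.9755, 0.0007, -0.2198], [0.2198, -0.0023, -0.9755]] [0.0315, 0.502, 0.9225] [0.287 0.033 1.01 ]
```

View pics/scene0.png

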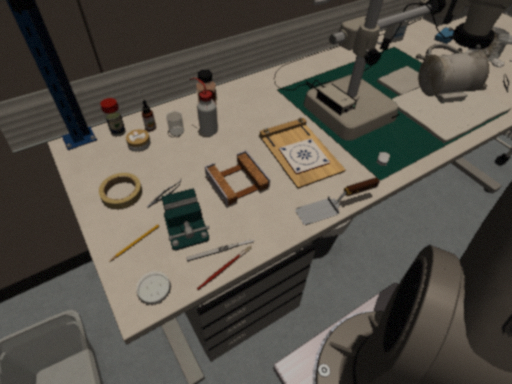

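View pics/top0.png

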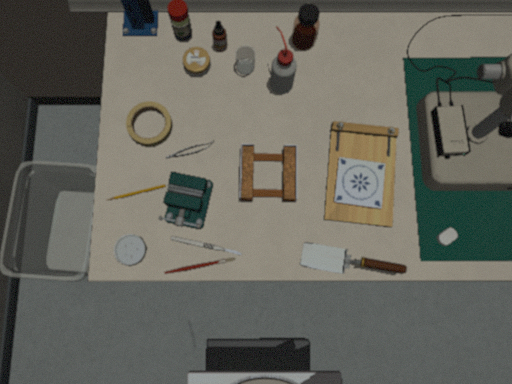

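Run:
```python
import cv2
im=cv2.imread("pics/top0.png")
def crop(x0,y0,x1,y1,s,n):
    c=cv2.resize(im[y0:y1,x0:x1],None,fx=s,fy=s,interpolation=cv2.INTER_CUBIC)
    c=cv2.convertScaleAbs(c,alpha=1.5,beta=10)
    for x in range((x0+9)//10*10,x1,10):
        cv2.line(c,(int((x-x0+.5)*s),0),(int((x-x0+.5)*s),4 if x%50 else 14),(0,0,255),1)
        if x%20==0: cv2.putText(c,str(x),(int((x-x0+.5)*s)-10,20),0,.35,(0,0,255),1)
    for y in range((y0+9)//10*10,y1,10):
        cv2.line(c,(0,int((y-y0+.5)*s)),(5,int((y-y0+.5)*s)),(0,0,255),1)
        cv2.putText(c,str(y),(6,int((y-y0+.5)*s)+4),0,.35,(0,0,255),1)
    cv2.imwrite(n,c)
crop(315,115,415,235,5,"pics/board.png")
crop(230,135,310,210,7,"pics/rack.png")
crop(290,230,420,285,6,"pics/lifter.png")
```

```text
(no output)
```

View pics/board.png

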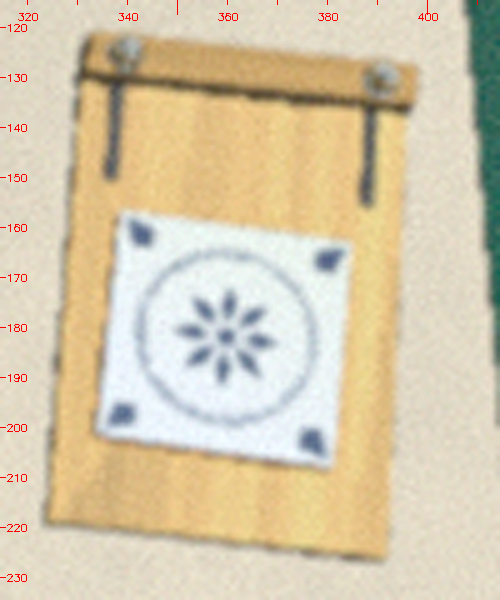

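View pics/rack.png

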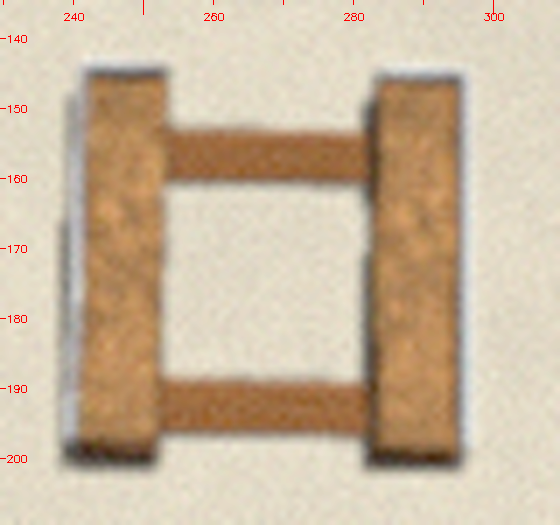

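View pics/lifter.png

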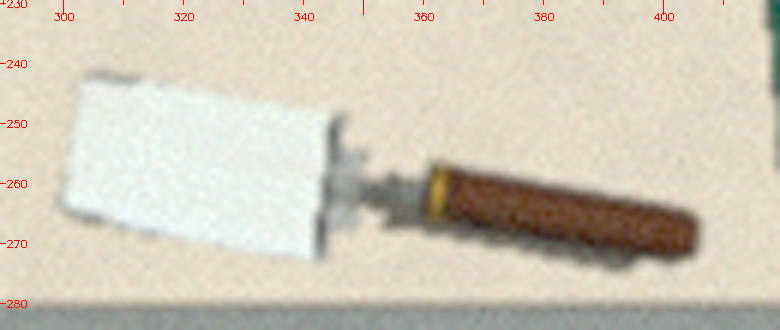

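```bash
cat > h.py <<'E'
import numpy as np,cv2
from scipy.optimize import least_squares
from scipy.spatial.transform import Rotation as Ro
def cam(n):
    from bench import eyes
    return eyes.read_camera(n)
def proj(c,X):
    p=np.asarray(X)@np.asarray(c["R"]).T+c["t"]; return np.c_[p[:,0]/p[:,2]*c["fx"]+c["cx"],p[:,1]/p[:,2]*c["fy"]+c["cy"]]
def ray(c,px,z):
    d=np.array([(px[0]-c["cx"])/c["fx"],(px[1]-c["cy"])/c["fy"],1]); R=np.asarray(c["R"]); o=-R.T@c["t"]; w=R.T@d
    return o+w*(z-o[2])/w[2]
def fit(c,M,P,g=(.5,0,0)):
    M=np.array(M,float);P=np.array(P,float)
    def f(p):
        R=Ro.from_euler('z',p[2]).as_matrix(); return (proj(c,M@R.T+[p[0],p[1],0])-P).ravel()
    r=least_squares(f,g); return r.x,r.fun.reshape(-1,2)
def fe(px,x0,y0,s): return [[x/s+x0-.5,y/s+y0-.5] for x,y in px]
def crop(im,x0,y0,x1,y1,s,n,g=1.5):
    c=cv2.resize(im[y0:y1,x0:x1],None,fx=s,fy=s,interpolation=cv2.INTER_CUBIC)
    c=cv2.convertScaleAbs(c,alpha=g,beta=10)
    for x in range((x0+9)//10*10,x1,10):
        X=int((x-x0+.5)*s); cv2.line(c,(X,0),(X,5),(0,0,255),1); cv2.putText(c,str(x),(X-10,16),0,.35,(0,0,255),1)
    for y in range((y0+9)//10*10,y1,10):
        Y=int((y-y0+.5)*s); cv2.line(c,(0,Y),(5,Y),(0,0,255),1); cv2.putText(c,str(y),(6,Y+4),0,.35,(0,0,255),1)
    cv2.imwrite(n,c)
E
python3 - <<'E'
from h import *
c=cam("top"); np.set_printoptions(precision=4,suppress=True)
def show(n,M,px,x0,y0,s,g):
    p,r=fit(c,M,fe(px,x0,y0,s),g); print(n,p,np.degrees(p[2]),"res px",r.round(1).tolist())
m=1e-3
show("tile",np.array([[52.5,52.5,17],[52.5,-52.5,17],[-52.5,-52.5,17],[-52.5,52.5,17]])*m,[(121,211),(351,241),(330,466),(98,435)],315,115,5,(.4,-.2,0))
for fx in (55,75,95):
  show(f"board{fx}",np.array([[-115,75,9],[-115,-75,9],[fx,75,23],[fx,-75,23]])*m,[(48,521),(384,557),(82,78),(411,105)],315,115,5,(.4,-.2,0))
show("rack",np.array([[59,59.5,30],[59,33,30],[-62,33,30],[-62,59.5,30],[59,-33,30],[59,-59.5,30],[-62,-59.5,30],[-62,-33,30]])*m,[(86,75),(166,75),(158,440),(79,440),(378,80),(461,80),(459,447),(369,447)],230,135,7,(.4,0,0))
show("lifter",np.array([[47.5,27,1],[47.5,-27,1],[-46,27,13],[-46,-27,13],[-72,9,59],[-72,-9,59],[-164,9,59],[-164,-9,59]])*m,[(62,210),(85,73),(320,257),(338,117),(430,215),(434,160),(690,258),(697,212)],290,230,6,(.25,-.1,1.6))
for q in [(83,80),(409,105)]: print(ray(c,fe([q],315,115,5)[0],.023))
for q in [(48,521),(384,557)]: print(ray(c,fe([q],315,115,5)[0],.009))
for q in [(87,32),(418,65)]: print(ray(c,fe([q],315,115,5)[0],.023))
E
```

```text
tile [ 0.5519 -0.2148 -0.1424] -8.159224304117062 res px [[-0.4, -0.3], [0.2, -0.0], [0.7, 0.4], [-0.5, -0.0]]
board55 [ 0.5925 -0.2213 -0.0976] -5.594292421794746 res px [[0.2, -6.7], [1.1, -7.4], [-1.0, 7.1], [-0.3, 7.9]]
board75 [ 0.5831 -0.2204 -0.1006] -5.762607132708188 res px [[-0.2, -2.7], [0.8, -3.2], [-0.6, 2.7], [-0.1, 3.5]]
board95 [ 0.5739 -0.2195 -0.1037] -5.94045241433932 res px [[-0.6, 1.4], [0.5, 1.1], [-0.2, -1.9], [0.2, -0.8]]
rack [ 0.574  -0.0112 -0.0248] -1.4222708980510999 res px [[-0.0, -0.5], [0.4, -0.3], [0.4, 0.4], [-0.5, 0.1], [-0.3, -0.3], [-0.3, -0.0], [-0.1, 0.4], [0.6, 0.1]]
lifter [ 0.3871 -0.1286  1.3857] 79.3938113393128 res px [[-1.1, 0.8], [-1.0, -0.8], [-0.3, 0.5], [0.2, -1.0], [-0.3, -0.4], [0.2, 0.1], [1.2, 0.8], [1.0, -0.3]]
[ 0.6707 -0.1554  0.023 ]
[ 0.6587 -0.3024  0.023 ]
[ 0.4703 -0.1344  0.009 ]
[ 0.4541 -0.2812  0.009 ]
[ 0.6939 -0.1582  0.023 ]
[ 0.6779 -0.3078  0.023 ]
```

Run:
```python
from h import *
im=cv2.imread("pics/scene0.png")
crop(im,290,170,390,230,7,"pics/lifs.png")
crop(im,250,110,350,195,7,"pics/bs.png")
```

```text
(no output)
```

View pics/lifs.png

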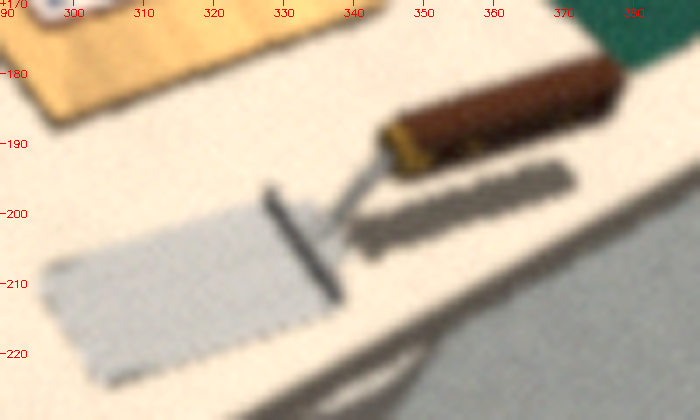

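View pics/bs.png

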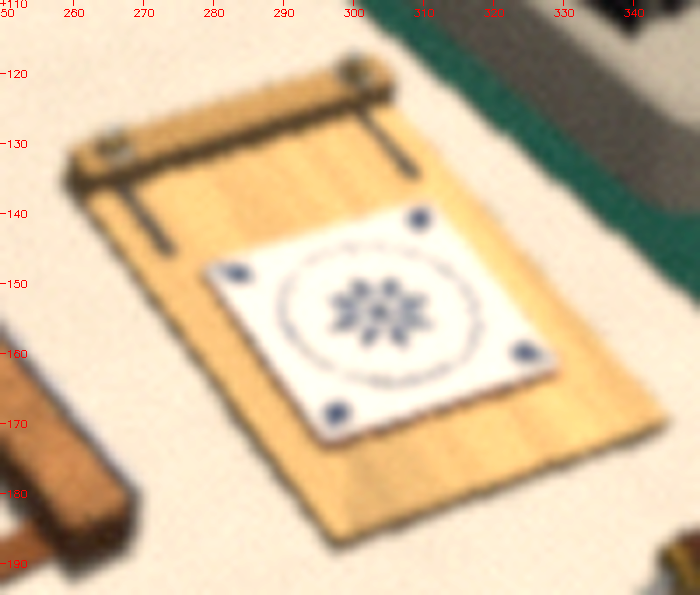

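Run:
```python
from h import *
c=cam("scene"); np.set_printoptions(precision=4,suppress=True)
def show(n,M,px,x0,y0,s,g):
    p,r=fit(c,M,fe(px,x0,y0,s),g); print(n,p,np.degrees(p[2]),"res px",r.round(1).tolist())
m=1e-3
show("tile",np.array([[52.5,52.5,17],[52.5,-52.5,17],[-52.5,-52.5,17],[-52.5,52.5,17]])*m,[(205,268),(440,205),(558,362),(322,440)],250,110,7,(.4,-.2,0))
for fx in (75,85,95):
  show(f"board{fx}",np.array([[-115,75,9],[-115,-75,9],[fx,75,23],[fx,-75,23]])*m,[(337,542),(665,422),(78,178),(390,92)],250,110,7,(.4,-.2,0))
show("lifter",np.array([[47.5,27,1],[47.5,-27,1],[-46,27,13],[-46,-27,13]])*m,[(110,385),(40,268),(338,300),(270,185)],290,170,7,(.25,-.1,1.6))
```

```text
tile [ 0.5499 -0.2145 -0.1717] -9.83815269709601 res px [[-0.1, -0.6], [-0.7, -0.7], [0.8, 1.0], [-0.1, 0.1]]
board75 [ 0.5805 -0.2167 -0.0853] -4.885975081372991 res px [[-1.2, -0.8], [-0.9, -2.1], [1.3, 3.1], [1.0, 0.6]]
board85 [ 0.5766 -0.2168 -0.0955] -5.471344425307566 res px [[-0.8, 0.1], [-0.1, -0.9], [0.6, 1.5], [0.4, -0.6]]
board95 [ 0.5728 -0.2169 -0.1059] -6.067693114268615 res px [[-0.4, 1.0], [0.6, 0.3], [-0.1, -0.1], [-0.1, -1.8]]
lifter [ 0.3852 -0.1303  1.3676] 78.35594940559801 res px [[-1.3, 0.6], [-0.8, 0.5], [1.5, -0.8], [0.6, -0.5]]
```

```bash
cat > plan.py <<'E'
from h import *
np.set_printoptions(precision=4,suppress=True)
def Rl(yaw,pitch=0,roll=0): # lifter axes; pitch>0 tip up
    return Ro.from_euler('ZYX',[yaw,-pitch,roll],degrees=True).as_matrix()
def tool(L,theta): # tool R from lifter R
    R0=np.c_[-L[:,0],-L[:,2],-L[:,1]]
    return R0@Ro.from_euler('z',-theta,degrees=True).as_matrix()
def rows(p,R,vmax=.055,wmax=10,op=0,n=None,cur=None):
    from bench import monitor
    if cur is None:
        s=monitor.state(); cur=(np.array(s["ee_pos"]),np.array(s["orientation"]))
    p0,R0=cur; p=np.array(p)
    rv=Ro.from_matrix(R0.T@R).as_rotvec(); d=np.linalg.norm(p-p0); a=np.degrees(np.linalg.norm(rv))
    n=n or max(1,int(np.ceil(max(d/vmax,a/wmax))))
    print(f"dist {d*1e3:.1f}mm ang {a:.1f} rows {n}")
    out=[]
    for i in range(n):
        Ri=R0@Ro.from_rotvec(rv*i/n).as_matrix()
        out.append([*(np.round(rv/n/(np.pi/2),4)).tolist(),*np.round(Ri.T@(p-p0)/n/.3,4).tolist(),op])
    for i in range(0,n,5): print(str(out[i:i+5]).replace(' ',''))
    return out
E
python3 - <<'E'
from plan import *
from bench import env
R=tool(Rl(79),30); g=np.array([.3675,-.2242,.046]); tcp=g+env.pinch_z*R[:,1]
print(R,tcp); rows(tcp-.10*R[:,1],R,op=1)
E
```

```text
[[-0.1652 -0.0954  0.9816]
 [-0.8501 -0.4908 -0.1908]
 [ 0.5    -0.866   0.    ]] [ 0.3657 -0.2334  0.0297]
dist 464.5mm ang 63.6 rows 9
[[0.0184,-0.0684,-0.034,-0.1027,0.033,-0.134,1],[0.0184,-0.0684,-0.034,-0.1181,0.0234,-0.123,1],[0.0184,-0.0684,-0.034,-0.1316,0.0133,-0.1101,1],[0.0184,-0.0684,-0.034,-0.143,0.003,-0.0956,1],[0.0184,-0.0684,-0.034,-0.1523,-0.0074,-0.0796,1]]
[[0.0184,-0.0684,-0.034,-0.1593,-0.0178,-0.0625,1],[0.0184,-0.0684,-0.034,-0.1638,-0.028,-0.0445,1],[0.0184,-0.0684,-0.034,-0.1659,-0.0378,-0.0258,1],[0.0184,-0.0684,-0.034,-0.1653,-0.0471,-0.0068,1]]
```

servo_tool --pt "0.018 -0.068 -0.034 -0.103 0.033 -0.134 1" --pt "0.018 -0.068 -0.034 -0.118 0.023 -0.123 1" --pt "0.018 -0.068 -0.034 -0.132 0.013 -0.11 1" --pt "0.018 -0.068 -0.034 -0.143 0.003 -0.096 1" --pt "0.018 -0.068 -0.034 -0.152 -0.007 -0.08 1"

```text
clock: 0.82
ee_pos: [0.3212, -0.3772, 0.1536]
orientation: [[-0.573, -0.122, 0.81], [-0.764, -0.278, -0.582], [0.296, -0.953, 0.066]]
force: [1.4, 0.1, -0.4]
opening: 0.0943
```

```bash
cat > st.py <<'E'
from plan import *
from bench import env,monitor
s=monitor.state()
for k in("clock","ee_pos","orientation","joint_positions","force","torque","opening"): print(k,np.round(s[k],4).tolist())
E
python3 - <<'E'
import st
from plan import *
from bench import env
R=tool(Rl(79),30); g=np.array([.3675,-.2242,.046]); tcp=g+env.pinch_z*R[:,1]
rows(tcp-.10*R[:,1],R,op=1)
E
```

```text
clock 0.825
ee_pos [0.3212, -0.3772, 0.1536]
orientation [[-0.5734, -0.1218, 0.8102], [-0.7639, -0.2778, -0.5825], [0.296, -0.9529, 0.0662]]
joint_positions [33.3355, 9.1398, -4.7925, 122.7468, 24.5463, 49.2725, -24.0164]
force [1.3971, 0.149, -0.3826]
torque [0.2981, -0.2148, 0.0614]
opening 0.0943
dist 203.7mm ang 27.6 rows 4
[[0.018,-0.0672,-0.0326,-0.1578,-0.0205,-0.0592,1],[0.018,-0.0672,-0.0326,-0.1618,-0.0301,-0.0416,1],[0.018,-0.0672,-0.0326,-0.1635,-0.0394,-0.0235,1],[0.018,-0.0672,-0.0326,-0.1627,-0.0481,-0.005,1]]
```

servo_tool --pt "0.018 -0.067 -0.033 -0.158 -0.02 -0.059 1" --pt "0.018 -0.067 -0.033 -0.162 -0.03 -0.042 1" --pt "0.018 -0.067 -0.033 -0.163 -0.039 -0.023 1" --pt "0.018 -0.067 -0.033 -0.163 -0.048 -0.005 1"

```text
clock: 1.32
ee_pos: [0.3765, -0.1784, 0.1159]
orientation: [[-0.154, -0.087, 0.984], [-0.847, -0.502, -0.177], [0.509, -0.861, 0.003]]
force: [0.5, 0.4, 0.5]
opening: 0.0939
```

Run:
```python
import st
from plan import *
from bench import env
R=tool(Rl(79),30); g=np.array([.3675,-.2242,.046]); tcp=g+env.pinch_z*R[:,1]
rows(tcp,R,op=1)
```

```text
clock 1.325
ee_pos [0.3765, -0.1784, 0.1159]
orientation [[-0.1538, -0.0875, 0.9842], [-0.8469, -0.5015, -0.1769], [0.5091, -0.8607, 0.0031]]
joint_positions [8.594, 12.5156, -20.0727, 131.0945, 39.9858, 56.8829, -49.9678]
force [0.5191, 0.4399, 0.4619]
torque [0.3927, -0.2286, 0.0281]
opening 0.0939
dist 102.8mm ang 1.0 rows 2
[[-0.0031,0.0034,0.0033,0.0073,0.1711,-0.0019,1],[-0.0031,0.0034,0.0033,0.0082,0.1711,-0.0011,1]]
```

servo_tool --pt "-0.003 0.003 0.003 0.007 0.171 -0.002 1" --pt "-0.003 0.003 0.003 0.008 0.165 -0.001 1" --pt "0 0 0 0 0 0 1"

```text
clock: 1.7
ee_pos: [0.3699, -0.2274, 0.0285]
orientation: [[-0.153, -0.087, 0.984], [-0.853, -0.491, -0.176], [0.499, -0.867, 0.0]]
force: [0.3, 0.3, -0.1]
opening: 0.0943
```

Run:
```python
import st
from plan import *
from bench import env
R=tool(Rl(79),30); g=np.array([.3675,-.2242,.046]); tcp=g+env.pinch_z*R[:,1]
rows(tcp,R,op=1)
c=cam("top");crop(np.ascontiguousarray(c["color"][:,:,::-1]),280,210,430,300,5,"pics/t1.png")
c=cam("scene");crop(np.ascontiguousarray(c["color"][:,:,::-1]),270,130,420,240,5,"pics/s1.png")
```

```text
clock 1.7
ee_pos [0.3699, -0.2274, 0.0285]
orientation [[-0.1525, -0.0874, 0.9844], [-0.8532, -0.491, -0.1758], [0.4987, -0.8668, 0.0003]]
joint_positions [10.9044, 22.2765, -15.0458, 134.3583, 52.5278, 45.758, -58.3291]
force [0.3037, 0.2576, -0.0725]
torque [0.4049, -0.1352, -0.0333]
opening 0.0943
dist 7.4mm ang 0.9 rows 1
[[-0.005,0.0083,-0.0009,0.0212,0.0074,-0.0101,1]]
```

View pics/s1.png

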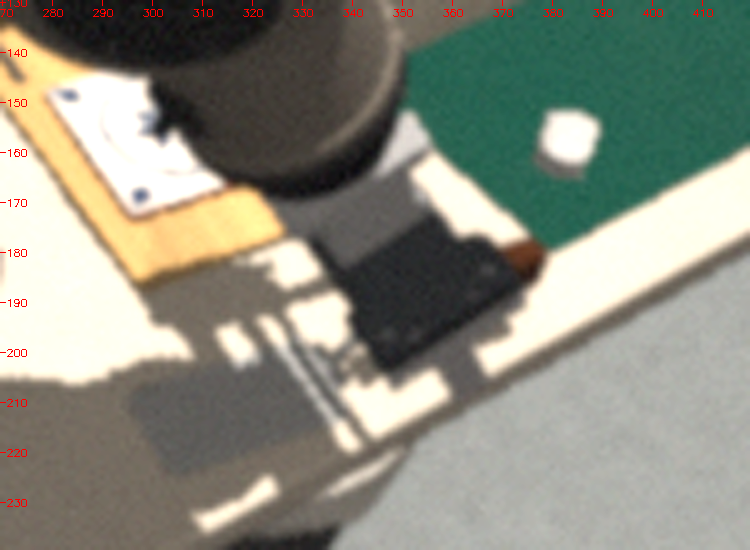

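View pics/t1.png

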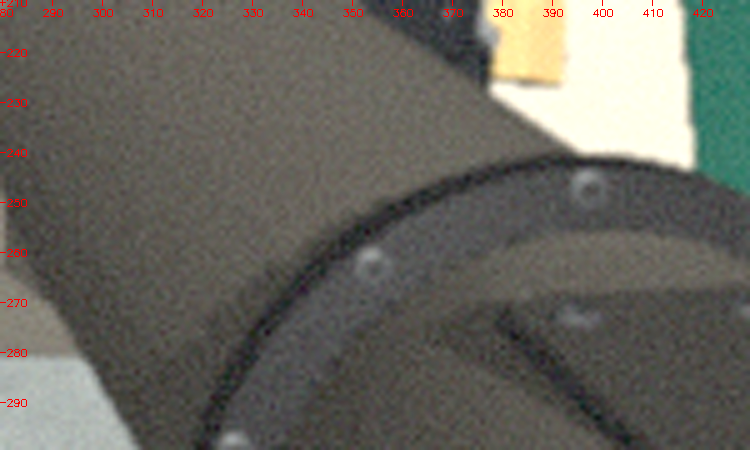

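servo_tool --pt "-0.005 0.008 -0.001 0.021 0.005 -0.01 1" --pt "0 0 0 0 0 0 0" --pt "0 0 0 0 0 0 0" --pt "0 0 0 0 0 0 0" --pt "0 0 0 0 0 0 0" --squeeze 60

```text
clock: 2.42
ee_pos: [0.3702, -0.2317, 0.0358]
orientation: [[-0.169, -0.086, 0.982], [-0.85, -0.492, -0.19], [0.499, -0.866, 0.01]]
force: [0.4, -0.9, 0.4]
opening: 0.0574
```

```bash
python3 st.py
```

```text
clock 2.425
ee_pos [0.3702, -0.2317, 0.0358]
orientation [[-0.1692, -0.086, 0.9818], [-0.8498, -0.4919, -0.1895], [0.4992, -0.8664, 0.0102]]
joint_positions [11.3991, 21.3407, -14.9409, 134.1934, 51.8908, 46.0715, -57.7885]
force [0.3509, -0.9471, 0.437]
torque [0.4282, -0.1056, -0.0307]
opening 0.0574
```

Run:
```python
from plan import *
from bench import env
R=tool(Rl(79),30); g=np.array([.3675,-.2242,.046]); tcp=g+env.pinch_z*R[:,1]
rows(tcp,R,op=0)
```

```text
dist 7.7mm ang 0.6 rows 1
[[-0.006,-0.0025,-0.0006,-0.0025,0.0216,-0.0137,0]]
```

servo_tool --pt "-0.006 -0.002 0 -0.002 0.022 0 0.6" --pt "0 0 0 0 0 0 0.5"

```text
clock: 2.68
ee_pos: [0.3697, -0.2346, 0.0293]
orientation: [[-0.166, -0.096, 0.981], [-0.85, -0.49, -0.192], [0.499, -0.866, -0.0]]
force: [0.5, 0.5, -0.3]
opening: 0.0498
```

servo_tool --pt "0 0 0 0 0 -0.01 0" --pt "0 0 0 0 0 0 0" --pt "0 0 0 0 0 0 0" --pt "0 0 0 0 0 0 0" --pt "0 0 0 0 0 0 0"

```text
clock: 3.3
ee_pos: [0.3663, -0.2339, 0.0291]
orientation: [[-0.166, -0.096, 0.981], [-0.851, -0.49, -0.192], [0.499, -0.866, -0.001]]
force: [0.2, 0.3, -0.8]
opening: 0.0173
```

```bash
python3 st.py
```

```text
clock 3.3
ee_pos [0.3663, -0.2339, 0.0291]
orientation [[-0.1655, -0.0964, 0.9815], [-0.8505, -0.4898, -0.1915], [0.4992, -0.8665, -0.0009]]
joint_positions [11.562, 22.2201, -14.6716, 134.2966, 52.3233, 45.7351, -58.0138]
force [0.1738, 0.3451, -0.7605]
torque [0.4171, -0.1269, -0.0336]
opening 0.0173
```

```bash
cat >> plan.py <<'E'
TH=29.95; GX=.0974; GZ=.0454; PZ=.0188
def tcp_from_lifter(o,L,th=None):
    R=tool(L,TH if th is None else th); g=np.array(o)+L@[-GX,0,GZ]; return g+PZ*R[:,1],R
def lifter_now():
    from bench import monitor
    s=monitor.state(); R=np.array(s["orientation"]); g=np.array(s["ee_pos"])-PZ*R[:,1]
    R0=R@Ro.from_euler('z',TH,degrees=True).as_matrix(); L=np.c_[-R0[:,0],-R0[:,2],-R0[:,1]]
    o=g-L@[-GX,0,GZ]; e=Ro.from_matrix(L).as_euler('ZYX',degrees=True)
    return o,L,np.array([e[0],-e[1],e[2]]),o+L@[.0475,0,0]
BO=np.array([.575,-.219,.009]); BY=-5.8
def bl(x,y,z): # board frame -> world (z above board top)
    return BO+Rl(BY)@[x,y,z]
E
python3 - <<'E'
from plan import *
o,L,e,t=lifter_now(); print(o,e,t)
p1,R1=tcp_from_lifter(o+[0,0,.08],L)
rows(p1,R1,.04)
c2=(p1,R1)
p2,R2=tcp_from_lifter(bl(-.1375,.0019,.05),Rl(BY)); print(p2)
rows(p2,R2,cur=c2)
E
```

```text
[ 0.3867 -0.1291 -0.    ] [78.9573  0.0021  0.0526] [ 0.3958 -0.0825 -0.    ]
dist 80.0mm ang 0.0 rows 3
[[0.0,0.0,-0.0,0.0444,-0.077,-0.0001,0],[0.0,0.0,-0.0,0.0444,-0.077,-0.0001,0],[0.0,0.0,-0.0,0.0444,-0.077,-0.0001,0]]
[ 0.3322 -0.1924  0.0881]
dist 57.7mm ang 84.8 rows 9
[[-0.0522,0.0907,0.0,-0.0149,0.0004,-0.0153,0],[-0.0522,0.0907,0.0,-0.0125,0.0018,-0.0172,0],[-0.0522,0.0907,0.0,-0.01,0.0032,-0.0186,0],[-0.0522,0.0907,0.0,-0.0072,0.0048,-0.0195,0],[-0.0522,0.0907,0.0,-0.0044,0.0064,-0.0199,0]]
[[-0.0522,0.0907,0.0,-0.0016,0.008,-0.0197,0],[-0.0522,0.0907,0.0,0.0012,0.0096,-0.019,0],[-0.0522,0.0907,0.0,0.0038,0.0111,-0.0178,0],[-0.0522,0.0907,0.0,0.0062,0.0125,-0.0161,0]]
```

Lift first.

servo_tool --pt "0 0 0 0.022 -0.038 0 0" --pt "0 0 0 0.044 -0.077 0 0" --pt "0 0 0 0.044 -0.077 0 0" --pt "0 0 0 0.022 -0.038 0 0"

```text
clock: 3.8
ee_pos: [0.3655, -0.2334, 0.1096]
orientation: [[-0.164, -0.099, 0.982], [-0.851, -0.489, -0.191], [0.499, -0.867, -0.004]]
force: [-0.5, -0.4, -1.2]
opening: 0.0176
```

Run:
```python
import st
from plan import *
print(*lifter_now()[::2])
c=cam("scene");crop(np.ascontiguousarray(c["color"][:,:,::-1]),250,130,400,240,5,"pics/s2.png")
```

```text
clock 3.8
ee_pos [0.3655, -0.2334, 0.1096]
orientation [[-0.1636, -0.0988, 0.9816], [-0.8511, -0.4889, -0.1911], [0.4988, -0.8667, -0.0041]]
joint_positions [13.9965, 12.4393, -16.825, 131.7869, 42.2981, 52.9838, -44.7377]
force [-0.4855, -0.4287, -1.1877]
torque [0.519, -0.2257, -0.0487]
opening 0.0176
[ 0.3858 -0.1285  0.0806] [78.9807  0.0279  0.2352]
```

View pics/s2.png

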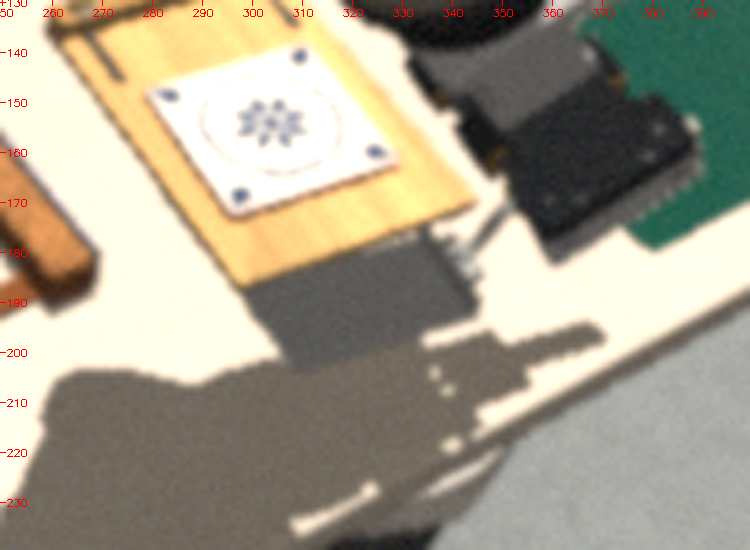

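Run:
```python
from plan import *
o,L,e,t=lifter_now(); c=cam("scene")
M=np.array([[47.5,27,1],[47.5,-27,1],[-46,27,13],[-46,-27,13],[-46,27,0]])*1e-3
print((proj(c,M@L.T+o)-[250,130]+.5)*5)
p2,R2=tcp_from_lifter(bl(-.1375,.0019,.05),Rl(BY)); print(p2)
rows(p2,R2)
```

```text
[[291.8586 373.2836]
 [239.1359 287.5054]
 [480.5551 300.5546]
 [421.4486 218.8935]
 [474.5479 319.0567]]
[ 0.3322 -0.1924  0.0881]
dist 57.2mm ang 84.8 rows 9
[[-0.0521,0.0908,0.0002,-0.0149,0.0006,-0.0151,0],[-0.0521,0.0908,0.0002,-0.0126,0.002,-0.017,0],[-0.0521,0.0908,0.0002,-0.01,0.0034,-0.0183,0],[-0.0521,0.0908,0.0002,-0.0074,0.005,-0.0192,0],[-0.0521,0.0908,0.0002,-0.0046,0.0065,-0.0196,0]]
[[-0.0521,0.0908,0.0002,-0.0018,0.0082,-0.0195,0],[-0.0521,0.0908,0.0002,0.001,0.0097,-0.0188,0],[-0.0521,0.0908,0.0002,0.0036,0.0112,-0.0176,0],[-0.0521,0.0908,0.0002,0.006,0.0126,-0.016,0]]
```

servo_tool --pt "-0.052 0.091 0 -0.015 0 -0.015 0" --pt "-0.052 0.091 0 -0.013 0.001 -0.017 0" --pt "-0.052 0.091 0 -0.01 0.002 -0.018 0" --pt "-0.052 0.091 0 -0.007 0.003 -0.019 0" --pt "-0.052 0.091 0 -0.005 0.006 -0.019 0"

```text
clock: 4.53
ee_pos: [0.3456, -0.2088, 0.0945]
orientation: [[-0.744, -0.435, 0.507], [-0.438, -0.256, -0.862], [0.505, -0.863, -0.0]]
force: [-0.5, -0.2, -2.0]
opening: 0.0179
```

Run:
```python
import st
from plan import *
print(*lifter_now()[::2])
p2,R2=tcp_from_lifter(bl(-.1375,.0019,.05),Rl(BY)); print(p2)
rows(p2,R2)
```

```text
clock 4.525
ee_pos [0.3456, -0.2088, 0.0945]
orientation [[-0.7436, -0.4354, 0.5075], [-0.4381, -0.2562, -0.8617], [0.5052, -0.863, -0.0002]]
joint_positions [14.8301, 22.4525, -10.8787, 119.1908, 22.6121, 66.6057, -69.9048]
force [-0.5323, -0.2359, -1.9993]
torque [0.283, -0.4784, 0.0345]
opening 0.0179
[ 0.4374 -0.1547  0.0647] [30.4971 -0.3938  0.0139]
[ 0.3322 -0.1924  0.0881]
dist 22.1mm ang 36.3 rows 4
[[-0.0506,0.0872,0.0011,-0.0004,0.006,-0.0174,0],[-0.0506,0.0872,0.0011,0.002,0.0073,-0.0168,0],[-0.0506,0.0872,0.0011,0.0042,0.0086,-0.0157,0],[-0.0506,0.0872,0.0011,0.0063,0.0098,-0.0143,0]]
```

servo_tool --pt "-0.051 0.087 0.001 0 0.006 -0.017 0" --pt "-0.051 0.087 0.001 0.002 0.007 -0.017 0" --pt "-0.051 0.087 0.001 0.004 0.008 -0.016 0" --pt "-0.051 0.087 0.001 0.006 0.009 -0.014 0" --pt "0 0 0 0 0 0 0"

```text
clock: 5.15
ee_pos: [0.33, -0.1928, 0.0826]
orientation: [[-0.854, -0.505, -0.124], [0.108, 0.061, -0.992], [0.509, -0.861, 0.002]]
force: [-0.4, -0.3, -1.1]
opening: 0.0176
```

Run:
```python
import st
from plan import *
o,L,e,t=lifter_now(); print(o,e,t)
c=cam("scene");crop(np.ascontiguousarray(c["color"][:,:,::-1]),240,100,390,210,5,"pics/s3.png")
M=np.array([[47.5,27,1],[47.5,-27,1],[-46,27,13],[-46,-27,13]])*1e-3
print((proj(c,M@L.T+o)-[240,100]+.5)*5)
c=cam("top");crop(np.ascontiguousarray(c["color"][:,:,::-1]),300,110,420,240,4,"pics/t3.png")
print((proj(c,M@L.T+o)-[300,110]+.5)*4)
```

```text
clock 5.15
ee_pos [0.33, -0.1928, 0.0826]
orientation [[-0.8541, -0.5052, -0.1237], [0.1077, 0.061, -0.9923], [0.5089, -0.8608, 0.0023]]
joint_positions [19.9916, 26.2385, -4.853, 114.7722, 6.7146, 69.5975, -86.1494]
force [-0.4006, -0.312, -1.0572]
torque [0.0012, -0.5001, -0.0241]
opening 0.0176
[ 0.4356 -0.206   0.0523] [-7.11   -0.6387 -0.1335] [ 0.4827 -0.2119  0.0517]
[[360.8806 319.8814]
 [449.9135 289.6469]
 [465.7887 427.9623]
 [559.5313 393.6828]]
[[206.4501 392.468 ]
 [308.5546 404.7312]
 [198.375  564.8118]
 [304.0493 577.773 ]]
```

View pics/s3.png

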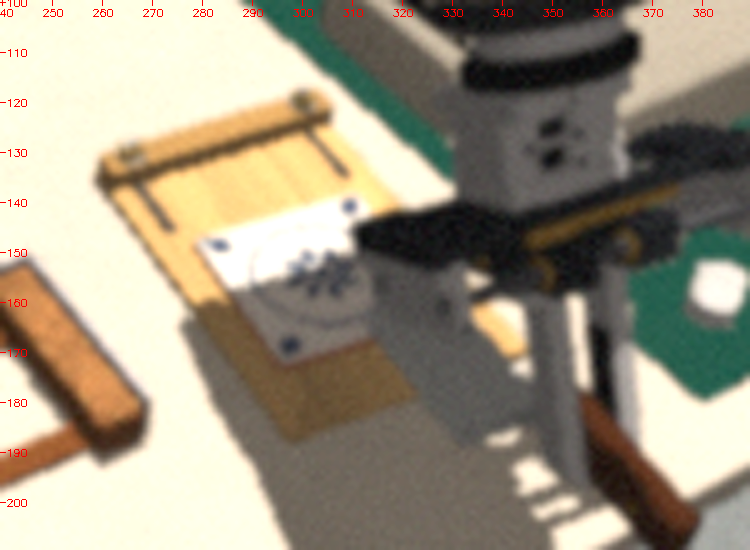

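View pics/t3.png

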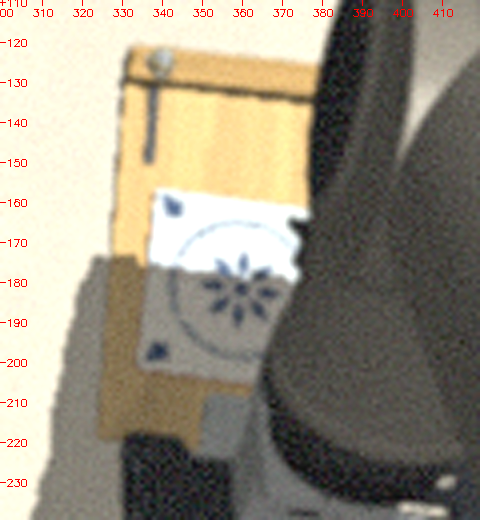

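Run:
```python
from plan import *
p2,R2=tcp_from_lifter(bl(-.138,.0019,.010),Rl(-6,-0.8)); 
rows(p2,R2,.03)
```

```text
dist 33.3mm ang 0.8 rows 2
[[0.0019,-0.0039,-0.0011,-0.0305,0.0464,0.0001,0],[0.0019,-0.0039,-0.0011,-0.0306,0.0464,0.0001,0]]
```

servo_tool --pt "0.002 -0.004 -0.001 -0.03 0.046 0 0" --pt "0.002 -0.004 -0.001 -0.03 0.046 0 0" --pt "0 0 0 0 0 0 0"

```text
clock: 5.62
ee_pos: [0.3322, -0.1908, 0.0469]
orientation: [[-0.855, -0.509, -0.095], [0.081, 0.049, -0.995], [0.512, -0.859, -0.001]]
force: [-0.2, 0.1, -1.5]
opening: 0.0178
```

```bash
cat > now.py <<'E'
from plan import *
from bench import monitor
s=monitor.state(); o,L,e,t=lifter_now()
b=lambda p: Rl(BY).T@(p-BO)
print("t",s["clock"],"F",np.round(s["force"],1),"T",np.round(s["torque"],2),"e",e,"tip",t,"tip_board_mm",b(t)*1e3,"orig_b",b(o)*1e3)
E
python3 - <<'E'
import now
from plan import *
p2,R2=tcp_from_lifter(bl(-.138,.0019,.003),Rl(-6,-0.8)); 
rows(p2,R2,.03)
E
```

```text
t 5.625 F [-0.2  0.1 -1.5] T [-0.02 -0.55 -0.04] e [-5.462  -0.8324  0.0379] tip [ 0.4853 -0.2054  0.0156] tip_board_mm [-90.5824   4.4787   6.5785] orig_b [-138.0765    4.1985    7.2686]
dist 4.5mm ang 0.5 rows 1
[[-0.0027,0.0053,0.0004,-0.0075,0.0123,0.0043,0]]
```

servo_tool --pt "-0.003 0.005 0 -0.007 0.012 0.006 0" --pt "0 0 0 0 0 0 0"

```text
clock: 5.88
ee_pos: [0.332, -0.1926, 0.0424]
orientation: [[-0.854, -0.509, -0.104], [0.089, 0.054, -0.995], [0.512, -0.859, -0.001]]
force: [0.2, 0.1, -1.0]
opening: 0.0176
```

Run:
```python
import now
from plan import *
o,L,e,t=lifter_now()
p2,R2=tcp_from_lifter(o+[0,0,-.002],L); 
rows(p2,R2,.03)
```

```text
t 5.875 F [ 0.2  0.1 -1. ] T [-0.04 -0.58  0.02] e [-5.9746 -0.853   0.0412] tip [ 0.485  -0.2086  0.011 ] tip_board_mm [-90.5914   1.275    2.0203] orig_b [-138.0859    1.4198    2.7274]
dist 2.0mm ang 0.0 rows 1
[[0.0,0.0,0.0,-0.0034,0.0057,0.0,0]]
```

servo_tool --pt "0 0 0 -0.0034 0.0057 0 0" --pt "0 0 0 0 0 0 0"

```text
clock: 6.12
ee_pos: [0.3323, -0.1928, 0.0406]
orientation: [[-0.855, -0.509, -0.104], [0.089, 0.054, -0.995], [0.511, -0.859, -0.0]]
force: [-0.9, -0.1, -2.5]
opening: 0.0175
```

```bash
python3 now.py
```

```text
t 6.125 F [-0.9 -0.1 -2.5] T [-0.01 -0.56 -0.01] e [-5.9917 -0.8052  0.0275] tip [ 0.4853 -0.2088  0.0094] tip_board_mm [-90.2934   1.0442   0.3675] orig_b [-137.7885    1.2031    1.0351]
```

servo_tool --pt "0 0 0 -0.002 0.003 0 0" --pt "0 0 0 0 0 0 0"

```text
clock: 6.38
ee_pos: [0.3324, -0.1929, 0.0399]
orientation: [[-0.855, -0.508, -0.105], [0.09, 0.054, -0.995], [0.511, -0.86, -0.0]]
force: [0.4, 0.5, 0.4]
opening: 0.0178
```

```bash
python3 now.py
```

```text
t 6.375 F [0.4 0.5 0.4] T [ 0.04 -0.42  0.02] e [-6.0018 -0.7804  0.0175] tip [ 0.4854 -0.209   0.0087] tip_board_mm [-90.1246   0.9013  -0.3334] orig_b [-137.6199    1.0685    0.3136]
```

servo_tool --pt "0 0 0 -0.018 -0.0085 0 0" --pt "0 0 0 -0.018 -0.0085 0 0" --pt "0 0 0 -0.018 -0.0085 0 0"

```text
clock: 6.75
ee_pos: [0.3504, -0.195, 0.0388]
orientation: [[-0.854, -0.509, -0.105], [0.09, 0.054, -0.994], [0.512, -0.859, -0.0]]
force: [-5.7, 1.2, 6.0]
opening: 0.0179
```

```bash
python3 now.py;  python3 - <<'E'
from plan import *
c=cam("scene");crop(np.ascontiguousarray(c["color"][:,:,::-1]),240,100,390,210,5,"pics/s4.png")
E
```

```text
t 6.75 F [-5.7  1.2  6. ] T [0.12 0.45 0.  ] e [-6.0183 -0.8642  0.004 ] tip [ 0.5034 -0.2111  0.0073] tip_board_mm [-72.0023   0.6447  -1.6752] orig_b [-119.4966    0.8257   -0.9587]
```

View pics/s4.png

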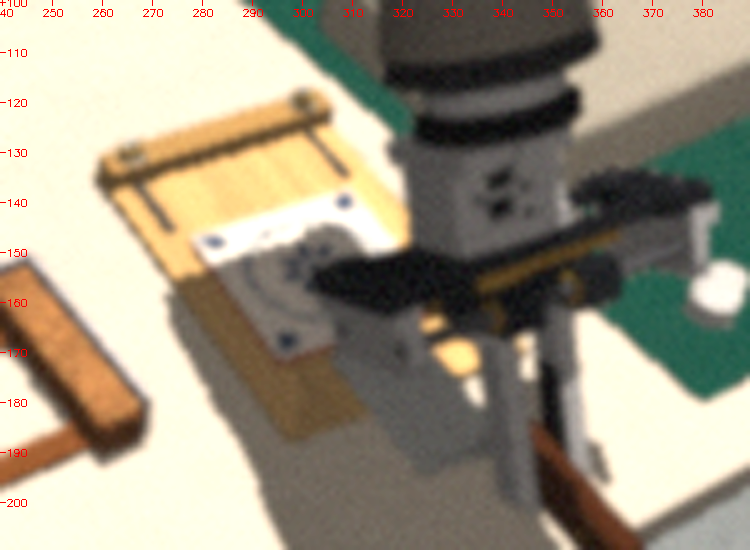

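servo_tool --pt "0 0 0 -0.0226 -0.0145 0 0" --pt "0 0 0 -0.023 -0.0138 0 0" --pt "0 0 0 -0.023 -0.0133 0 0"

```text
clock: 7.18
ee_pos: [0.376, -0.1977, 0.0391]
orientation: [[-0.854, -0.51, -0.105], [0.09, 0.054, -0.994], [0.513, -0.858, 0.0]]
force: [-4.1, 1.4, 5.6]
opening: 0.0174
```

```bash
python3 now.py
```

```text
t 7.175 F [-4.1  1.4  5.6] T [0.06 0.3  0.  ] e [-6.0243 -0.9278 -0.0031] tip [ 0.5289 -0.2139  0.0075] tip_board_mm [-46.3894   0.4626  -1.4996] orig_b [-93.8829   0.6485  -0.7304]
```

servo_tool --pt "0 0 0 -0.0226 -0.0148 0 0" --pt "0 0 0 -0.0226 -0.0145 0 0" --pt "0 0 0 -0.023 -0.0138 0 0"

```text
clock: 7.55
ee_pos: [0.4019, -0.2003, 0.0395]
orientation: [[-0.854, -0.51, -0.105], [0.09, 0.054, -0.994], [0.513, -0.858, -0.0]]
force: [-2.5, -0.0, 1.1]
opening: 0.0176
```

```bash
python3 now.py;  python3 - <<'E'
from plan import *
c=cam("scene");crop(np.ascontiguousarray(c["color"][:,:,::-1]),240,100,390,210,5,"pics/s5.png")
c=cam("top");crop(np.ascontiguousarray(c["color"][:,:,::-1]),300,110,420,240,4,"pics/t5.png")
E
```

```text
t 7.55 F [-2.5 -0.   1.1] T [ 0.03 -0.02 -0.04] e [-6.0129 -0.9272  0.0051] tip [ 0.5548 -0.2164  0.0079] tip_board_mm [-20.3528   0.5003  -1.0797] orig_b [-67.8462   0.6767  -0.3111]
```

View pics/s5.png

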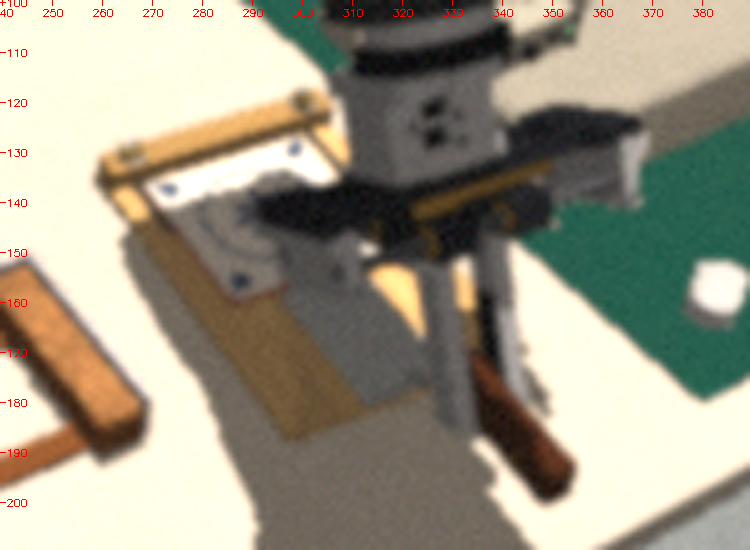

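View pics/t5.png

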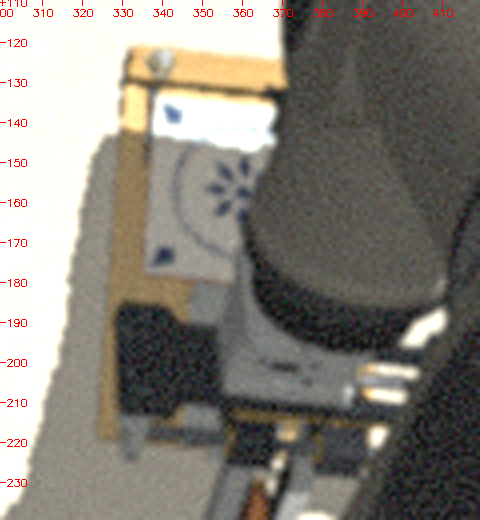

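servo_tool --pt "0 0 0 -0.0145 -0.0083 0 0" --pt "0 0 0 -0.0145 -0.0083 0 0"

```text
clock: 7.9
ee_pos: [0.4124, -0.2014, 0.0393]
orientation: [[-0.854, -0.51, -0.105], [0.09, 0.054, -0.995], [0.513, -0.858, -0.0]]
force: [-4.2, 0.1, 3.4]
opening: 0.0176
```

```bash
python3 now.py
```

```text
t 7.9 F [-4.2  0.1  3.4] T [ 0.05  0.07 -0.05] e [-6.0047 -0.9086  0.0059] tip [ 0.5653 -0.2175  0.0077] tip_board_mm [-9.7863  0.5182 -1.2565] orig_b [-57.28     0.6878  -0.5033]
```

servo_tool --pt "0 0 0 -0.0145 -0.0083 0 0" --pt "0 0 0 -0.0145 -0.0085 0 0" --pt "0 0 0 -0.0145 -0.0085 0 0"

```text
clock: 8.28
ee_pos: [0.4281, -0.2032, 0.0393]
orientation: [[-0.853, -0.511, -0.105], [0.09, 0.054, -0.994], [0.513, -0.858, -0.0]]
force: [-3.4, 0.7, 3.6]
opening: 0.0178
```

```bash
python3 now.py;  python3 - <<'E'
from plan import *
c=cam("scene");crop(np.ascontiguousarray(c["color"][:,:,::-1]),240,100,390,210,5,"pics/s6.png")
E
```

```text
t 8.275 F [-3.4  0.7  3.6] T [ 0.06  0.2  -0.  ] e [-6.0161 -0.9392  0.0005] tip [ 0.581  -0.2193  0.0076] tip_board_mm [ 6.0324  0.3416 -1.3596] orig_b [-41.4609   0.5207  -0.581 ]
```

View pics/s6.png

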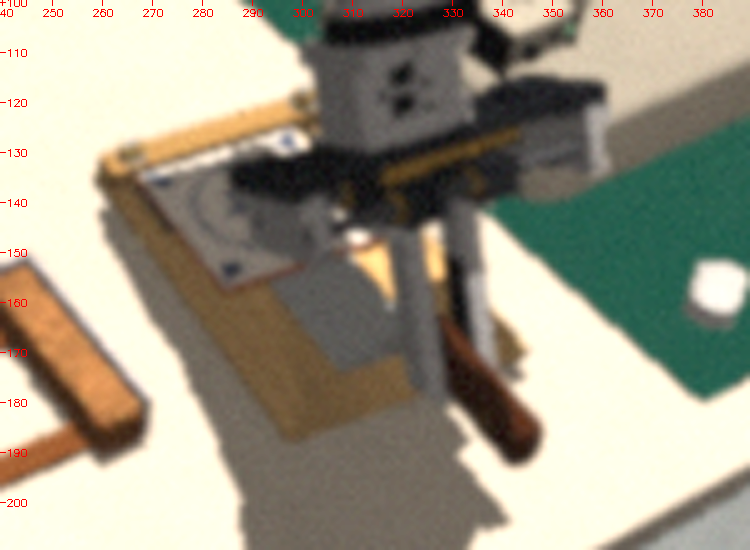

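servo_tool --pt "0 0 0 -0.02 -0.0118 0 0" --pt "0 0 0 -0.02 -0.0118 0 0" --pt "0 0 0 -0.02 -0.0118 0 0"

```text
clock: 8.7
ee_pos: [0.4507, -0.2055, 0.0392]
orientation: [[-0.854, -0.51, -0.105], [0.09, 0.054, -0.994], [0.513, -0.858, -0.0]]
force: [-4.2, 0.2, 5.0]
opening: 0.0176
```

```bash
python3 now.py
```

```text
t 8.7 F [-4.2  0.2  5. ] T [ 0.08  0.2  -0.  ] e [-6.0144 -0.9213  0.0045] tip [ 0.6036 -0.2216  0.0076] tip_board_mm [28.7236  0.3062 -1.4062] orig_b [-18.7699   0.4839  -0.6424]
```

servo_tool --pt "0 0 0 -0.02 -0.0121 0 0" --pt "0 0 0 -0.02 -0.0121 0 0" --pt "0 0 0 -0.02 -0.0121 0 0" --pt "0 0 0 -0.02 -0.0121 0 0"

```text
clock: 9.2
ee_pos: [0.4804, -0.2086, 0.0393]
orientation: [[-0.853, -0.511, -0.105], [0.09, 0.054, -0.995], [0.513, -0.858, -0.0]]
force: [-4.4, 0.9, 4.9]
opening: 0.0174
```

```bash
python3 now.py;  python3 - <<'E'
from plan import *
c=cam("scene");crop(np.ascontiguousarray(c["color"][:,:,::-1]),240,100,340,190,7,"pics/s7.png")
c=cam("top");crop(np.ascontiguousarray(c["color"][:,:,::-1]),300,110,420,240,4,"pics/t7.png")
E
```

```text
t 9.2 F [-4.4  0.9  4.9] T [0.06 0.39 0.  ] e [-6.0115 -0.9468  0.0032] tip [ 0.6334 -0.2247  0.0076] tip_board_mm [58.6548  0.2056 -1.3516] orig_b [11.1616  0.3809 -0.5667]
```

View pics/s7.png

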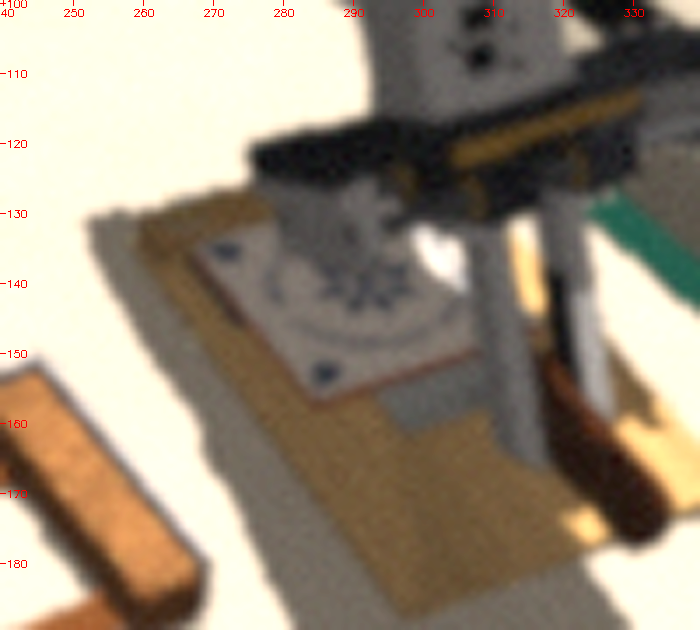

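View pics/t7.png

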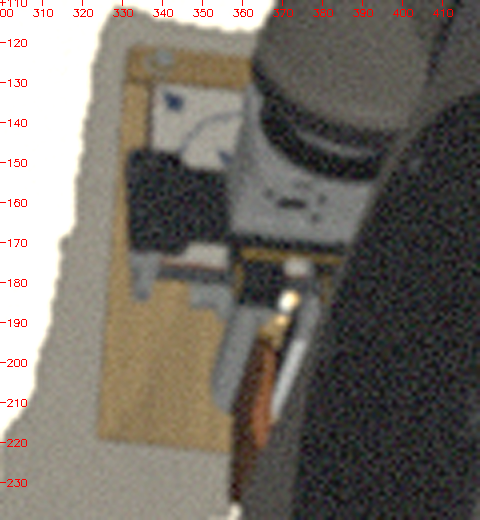

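servo_tool --pt "0 0 0 -0.0116 -0.0067 0 0" --pt "0 0 0 -0.0116 -0.0067 0 0" --pt "0 0 0 -0.0116 -0.0067 0 0"

```text
clock: 9.68
ee_pos: [0.4929, -0.21, 0.0392]
orientation: [[-0.853, -0.511, -0.105], [0.09, 0.054, -0.994], [0.514, -0.858, -0.0]]
force: [-5.8, -0.0, 5.6]
opening: 0.0178
```

```bash
python3 now.py
```

```text
t 9.675 F [-5.8 -0.   5.6] T [ 0.07  0.57 -0.04] e [-6.0168 -0.9491  0.0004] tip [ 0.6458 -0.2261  0.0075] tip_board_mm [71.1931  0.0821 -1.4777] orig_b [23.6999  0.2618 -0.6909]
```

servo_tool --pt "0 0 0 -0.0058 -0.0036 0 0" --pt "0 0 0 -0.0058 -0.0036 0 0"

```text
clock: 9.93
ee_pos: [0.497, -0.2104, 0.0394]
orientation: [[-0.853, -0.512, -0.105], [0.09, 0.054, -0.994], [0.514, -0.858, -0.0]]
force: [-4.7, 0.4, 5.0]
opening: 0.0174
```

```bash
python3 now.py
```

```text
t 9.925 F [-4.7  0.4  5. ] T [ 0.13  0.52 -0.06] e [-6.0174 -1.0036  0.0032] tip [ 0.6499 -0.2265  0.0076] tip_board_mm [75.2418  0.0877 -1.438 ] orig_b [27.7494  0.2679 -0.6061]
```

servo_tool --pt "0 0 0 -0.0058 -0.0036 0 0"

```text
clock: 10.05
ee_pos: [0.4989, -0.2107, 0.0395]
orientation: [[-0.853, -0.512, -0.105], [0.09, 0.054, -0.994], [0.515, -0.857, -0.0]]
force: [-4.6, 1.2, 5.4]
opening: 0.0179
```

```bash
python3 now.py
python3 - <<'E'
from plan import *
c=cam("scene");crop(np.ascontiguousarray(c["color"][:,:,::-1]),240,100,340,190,7,"pics/s8.png")
E
```

```text
t 10.05 F [-4.6  1.2  5.4] T [0.04 0.44 0.01] e [-6.0259 -1.0261  0.0022] tip [ 0.6518 -0.2268  0.0076] tip_board_mm [77.2322  0.0078 -1.3852] orig_b [29.7401  0.195  -0.5346]
```

View pics/s8.png

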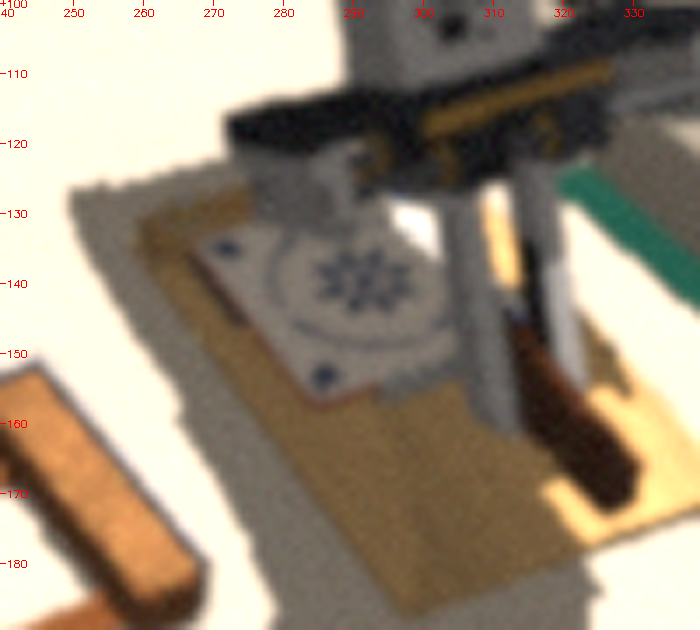

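servo_tool --pt "0 0 0 -0.005 -0.003 0 0"

```text
clock: 10.22
ee_pos: [0.5008, -0.2108, 0.0395]
orientation: [[-0.853, -0.512, -0.105], [0.09, 0.054, -0.994], [0.515, -0.857, -0.0]]
force: [-5.8, 0.5, 4.8]
opening: 0.0178
```

servo_tool --pt "0 0 0 -0.005 -0.003 0 0"

```text
clock: 10.35
ee_pos: [0.5013, -0.211, 0.0397]
orientation: [[-0.851, -0.514, -0.105], [0.09, 0.055, -0.994], [0.517, -0.856, -0.0]]
force: [-15.0, 1.8, 8.8]
opening: 0.0175
```

```bash
python3 now.py
python3 - <<'E'
from plan import *
o,L,e,t=lifter_now()
H=o+L@[-.0475,0,0]
def tgt(back,up,pitch):
    L2=Rl(-6,pitch); H2=H-L[:,0]*back+[0,0,up]; return tcp_from_lifter(H2-L2@[-.0475,0,0],L2)
a=tgt(.0015,.003,3.5); rows(*a,n=3)
b=tgt(.004,.04,4); rows(*b,cur=a,vmax=.012)
E
```

```text
t 10.35 F [-15.    1.8   8.8] T [ 0.48  2.8  -0.07] e [-6.0421 -1.2047  0.0067] tip [ 0.6541 -0.2271  0.0073] tip_board_mm [79.5127 -0.0953 -1.6617] orig_b [32.0236  0.1053 -0.663 ]
dist 4.2mm ang 4.7 rows 3
[[0.0001,-0.0001,0.0174,0.0025,0.004,0.0,0],[0.0001,-0.0001,0.0174,0.0026,0.0039,0.0,0],[0.0001,-0.0001,0.0174,0.0027,0.0038,0.0,0]]
dist 36.6mm ang 0.5 rows 4
[[-0.0,0.0,0.0014,0.0156,-0.0262,-0.0,0],[-0.0,0.0,0.0014,0.0155,-0.0263,-0.0,0],[-0.0,0.0,0.0014,0.0155,-0.0263,-0.0,0],[-0.0,0.0,0.0014,0.0154,-0.0263,-0.0,0]]
```

servo_tool --pt "0 0 0.0174 0.0025 0.004 0 0" --pt "0 0 0.0174 0.0026 0.0039 0 0" --pt "0 0 0.0174 0.0027 0.0038 0 0"

```text
clock: 10.72
ee_pos: [0.4982, -0.2102, 0.0364]
orientation: [[-0.893, -0.438, -0.105], [0.094, 0.047, -0.995], [0.441, -0.898, -0.001]]
force: [0.6, -0.2, -2.9]
opening: 0.0173
```

```bash
python3 now.py
python3 - <<'E'
from plan import *
c=cam("scene");crop(np.ascontiguousarray(c["color"][:,:,::-1]),240,100,340,190,7,"pics/s9.png")
E
```

```text
t 10.725 F [ 0.6 -0.2 -2.9] T [-0.07 -0.5   0.  ] e [-6.0126  3.7968  0.0314] tip [ 0.6532 -0.2266  0.0176] tip_board_mm [78.5943  0.3831  8.6183] orig_b [31.1989  0.5589  5.4729]
```

View pics/s9.png

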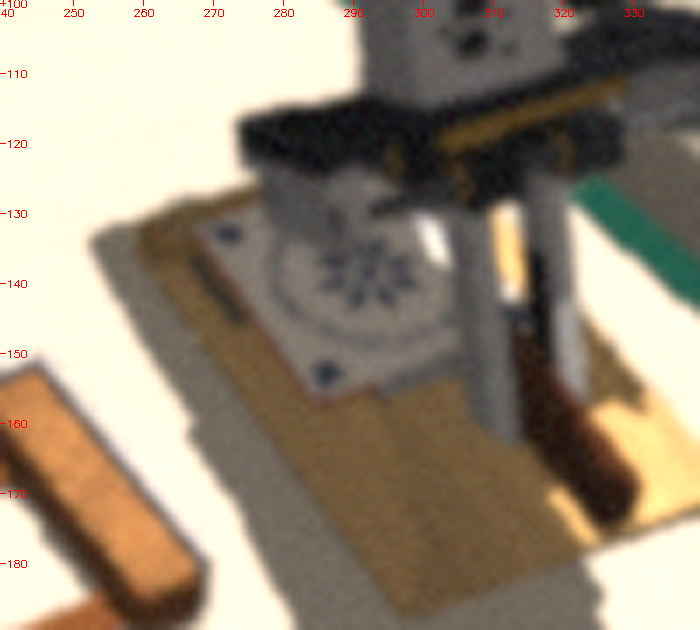

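servo_tool --pt "0 0 0 0.0145 -0.018 0 0" --pt "0 0 0 0.0145 -0.025 0 0" --pt "0 0 0 0.0145 -0.028 0 0" --pt "0 0 0 0.0145 -0.028 0 0"

```text
clock: 11.28
ee_pos: [0.4952, -0.2102, 0.0736]
orientation: [[-0.893, -0.437, -0.105], [0.094, 0.047, -0.994], [0.439, -0.898, -0.0]]
force: [0.9, -0.1, -2.0]
opening: 0.0176
```

```bash
python3 now.py
python3 - <<'E'
from plan import *
c=cam("scene");crop(np.ascontiguousarray(c["color"][:,:,::-1]),240,90,340,190,6,"pics/s10.png")
E
```

```text
t 11.275 F [ 0.9 -0.1 -2. ] T [-0.01 -0.47  0.05] e [-6.0338  3.8909  0.0217] tip [ 0.6502 -0.2265  0.055 ] tip_board_mm [75.6249  0.1136 46.0046] orig_b [28.2348  0.307  42.7814]
```

View pics/s10.png

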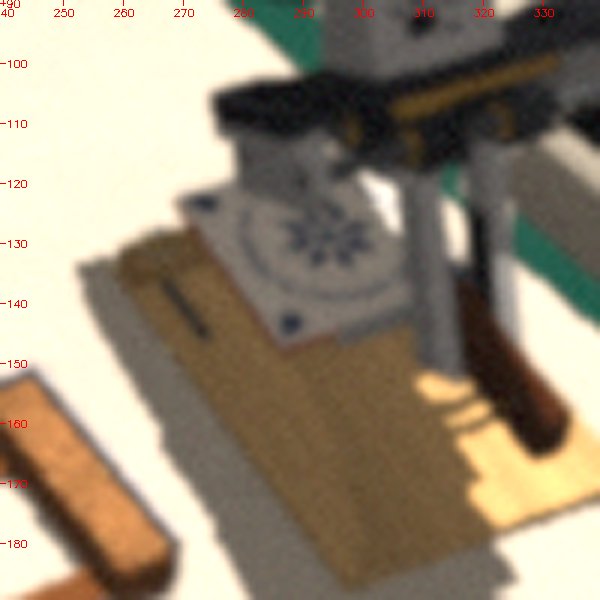

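Run:
```python
from plan import *
c=cam("scene"); o,L,e,t=lifter_now()
P=np.array(fe([(180,203),(287,347)],240,90,6))
def pr(dx,dy,dp,yaw=0):
    L2=L@Rl(yaw,dp); g=o+L@[-GX,0,GZ]; o2=g+L2@[GX,0,-GZ]
    return proj(c,np.array([[.060+dx,.0525+dy,.010],[-.045+dx,.0525+dy,.010]])@L2.T+o2)
print(P,pr(0,0,0),pr(0,0,-1)-pr(0,0,0),pr(.003,0,0)-pr(0,0,0),pr(0,.003,0)-pr(0,0,0))
r=least_squares(lambda q:(pr(q[0]/1e3,q[1]/1e3,0,q[2])-P).ravel(),[0,0,0]);print(r.x,r.fun)
r=least_squares(lambda q:(pr(0,q[0]/1e3,q[1],q[2])-P).ravel(),[0,0,0]);print(r.x,r.fun)
cv2.imwrite("pics/t10.png",cam("top")["color"][:,:,::-1])
```

```text
[[269.5    123.3333]
 [287.3333 147.3333]] [[269.4809 121.586 ]
 [287.7632 146.6524]] [[0.0216 0.8764]
 [0.0719 0.3959]] [[-0.4933 -0.6764]
 [-0.5513 -0.7559]] [[-0.947   0.2882]
 [-0.9846  0.3275]]
[-3.9081  2.9712 -0.1667] [-0.1986 -0.6559  0.1909  0.577 ]
[ 2.1347 -2.1928 -0.9225] [ 0.0182 -0.0506  0.0035  0.1103]
```

View pics/t10.png

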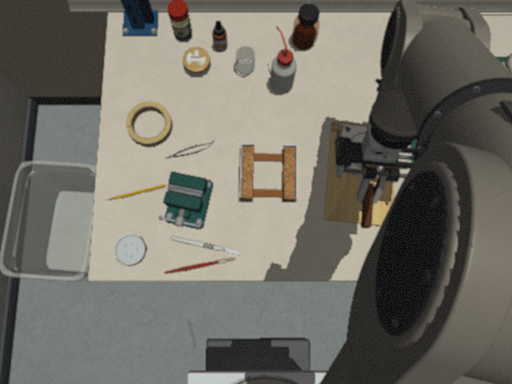

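Run:
```python
from h import *
im=cv2.imread("pics/scene0.png"); crop(im,195,140,280,210,9,"pics/rs.png")
```

```text
(no output)
```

View pics/rs.png

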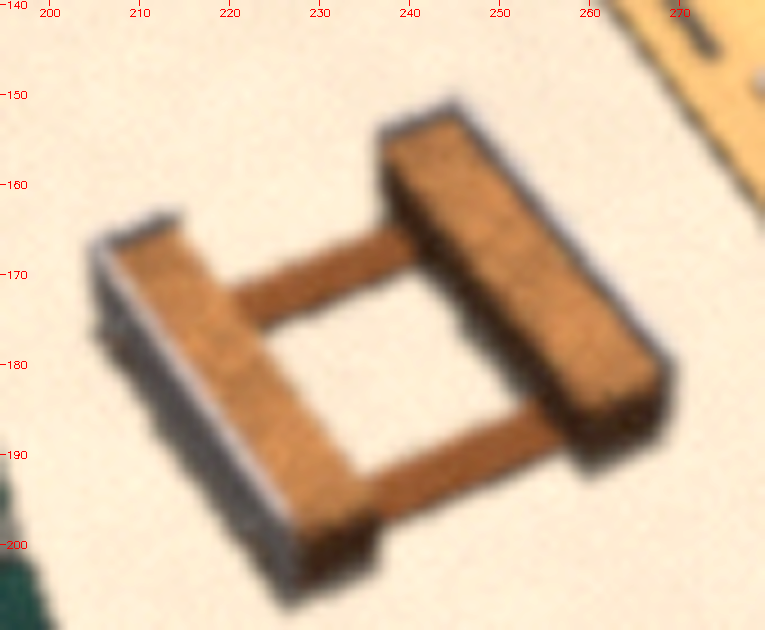

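Run:
```python
from h import *
c=cam("scene")
M=np.array([[-62,33,30],[59,33,30],[-62,-33,30],[59,-33,30],[-62,-59.5,30],[59,-59.5,30]])*1e-3
p,r=fit(c,M,fe([(372,500),(178,230),(573,408),(388,146),(662,366),(458,124)],195,140,9),(.5,0,0))
print(p,np.degrees(p[2]),r.round(1).tolist())
```

```text
[ 0.57324918 -0.01042423 -0.04381794] -2.510582999966943 [[0.1, -0.1], [0.2, -1.0], [1.0, 0.4], [-1.1, -0.1], [0.1, 1.3], [-0.3, -0.9]]
```

```bash
cat >> plan.py <<'E'
RO=np.array([.5735,-.0108,0]); RY=-1.7
def rk(x,y,z): return RO+Rl(RY)@[x,y,z]
E
python3 - <<'E'
from plan import *
p,R=tcp_from_lifter(rk(-.0145,-.001,.075),Rl(RY,5)); rows(p,R,n=12)
E
```

```text
dist 208.1mm ang 4.5 rows 12
[[0.0017,-0.0036,0.001,0.0191,0.0026,-0.0545,0],[0.0017,-0.0036,0.001,0.0188,0.0024,-0.0546,0],[0.0017,-0.0036,0.001,0.0185,0.0023,-0.0547,0],[0.0017,-0.0036,0.001,0.0182,0.0021,-0.0548,0],[0.0017,-0.0036,0.001,0.0179,0.0019,-0.0549,0]]
[[0.0017,-0.0036,0.001,0.0176,0.0017,-0.055,0],[0.0017,-0.0036,0.001,0.0173,0.0015,-0.0551,0],[0.0017,-0.0036,0.001,0.017,0.0014,-0.0552,0],[0.0017,-0.0036,0.001,0.0167,0.0012,-0.0553,0],[0.0017,-0.0036,0.001,0.0163,0.001,-0.0554,0]]
[[0.0017,-0.0036,0.001,0.016,0.0008,-0.0555,0],[0.0017,-0.0036,0.001,0.0157,0.0007,-0.0556,0]]
```

servo_tool --pt "0 0 0.002 0.01 -0.008 -0.02 0" --pt "0.002 -0.004 0.001 0.019 -0.005 -0.045 0" --pt "0.002 -0.004 0.001 0.019 0 -0.055 0" --pt "0.002 -0.004 0.001 0.018 0.002 -0.055 0" --pt "0.002 -0.004 0.001 0.018 0.002 -0.055 0"

```text
clock: 12.1
ee_pos: [0.4786, -0.1342, 0.0863]
orientation: [[-0.9, -0.43, -0.075], [0.067, 0.033, -0.997], [0.432, -0.902, -0.001]]
force: [-0.5, 0.7, -2.5]
opening: 0.018
```

servo_tool --pt "0.002 -0.004 0.001 0.018 0.002 -0.055 0" --pt "0.002 -0.004 0.001 0.018 0.002 -0.055 0" --pt "0.002 -0.004 0.001 0.017 0.002 -0.055 0" --pt "0.002 -0.004 0.001 0.017 0.002 -0.055 0" --pt "0.002 -0.004 0.001 0.017 0.002 -0.05 0"

```text
clock: 12.72
ee_pos: [0.4571, -0.0453, 0.0956]
orientation: [[-0.905, -0.423, -0.036], [0.033, 0.015, -0.999], [0.424, -0.906, 0.0]]
force: [-0.6, -0.3, -2.3]
opening: 0.0177
```

```bash
python3 now.py
python3 - <<'E'
from plan import *
o,L,e,t=lifter_now(); print("rack frame",Rl(RY).T@(o-RO)*1e3)
p,R=tcp_from_lifter(rk(-.0145,-.001,.075),Rl(RY,5)); rows(p,R,.02)
c=cam("scene");crop(np.ascontiguousarray(c["color"][:,:,::-1]),170,80,290,210,5,"pics/s11.png")
E
```

```text
t 12.725 F [-0.6 -0.3 -2.3] T [ 0.04 -0.42  0.01] e [-2.0814  4.8797 -0.0045] tip [ 0.6132 -0.051   0.0797] tip_board_mm [ 21.0496 171.0068  70.732 ] orig_b [-26.1786 167.9373  66.6915]
rack frame [ -6.4287 -38.6847  75.6915]
dist 37.8mm ang 0.4 rows 2
[[0.0009,-0.0019,0.0007,0.012,0.0073,-0.0615,0],[0.0009,-0.0019,0.0007,0.0118,0.0072,-0.0616,0]]
```

View pics/s11.png

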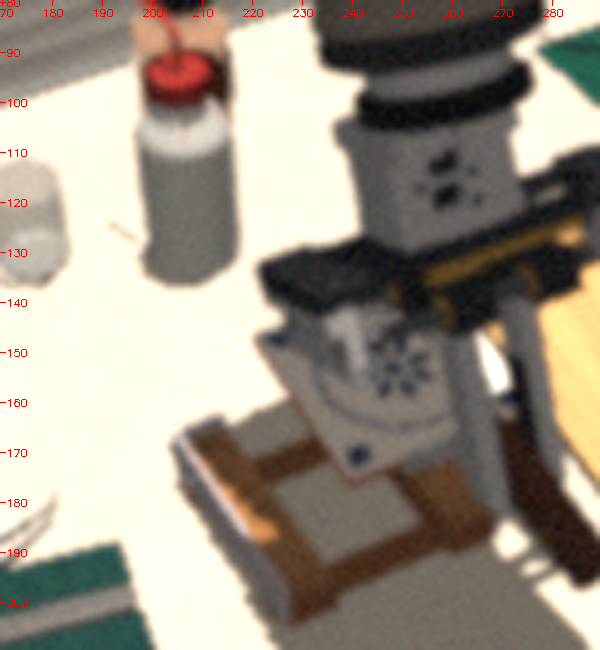

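servo_tool --pt "0.001 -0.001 0 0.009 0.005 -0.045 0" --pt "0 -0.001 0 0.009 0.005 -0.045 0" --pt "0 -0.001 0.001 0.006 0.004 -0.03 0" --pt "0 0 0 0 0 0 0"

```text
clock: 13.28
ee_pos: [0.449, -0.0039, 0.095]
orientation: [[-0.906, -0.422, -0.028], [0.025, 0.013, -1.0], [0.422, -0.906, -0.002]]
force: [0.2, -0.5, -2.9]
opening: 0.0176
```

```bash
python3 now.py
python3 - <<'E'
from plan import *
o,L,e,t=lifter_now(); print("rack frame",Rl(RY).T@(o-RO)*1e3)
c=cam("scene");crop(np.ascontiguousarray(c["color"][:,:,::-1]),170,100,280,210,6,"pics/s12.png")
c=cam("top");crop(np.ascontiguousarray(c["color"][:,:,::-1]),200,110,320,240,5,"pics/t12.png")
E
```

```text
t 13.275 F [ 0.2 -0.5 -2.9] T [-0.01 -0.4   0.01] e [-1.6275  4.9705  0.0918] tip [ 0.6052 -0.0083  0.0794] tip_board_mm [  8.7218 212.6577  70.3986] orig_b [-38.4741 209.2146  66.2831]
rack frame [-15.7415   3.3661  75.2831]
```

View pics/s12.png

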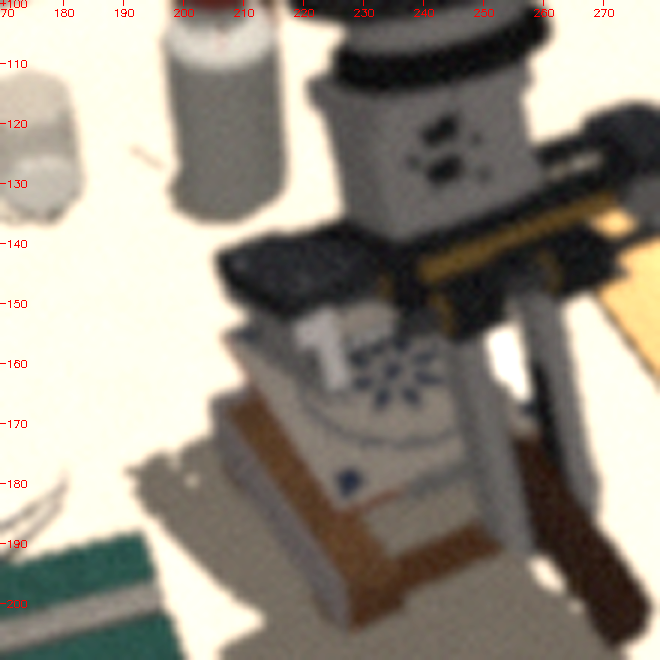

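View pics/t12.png

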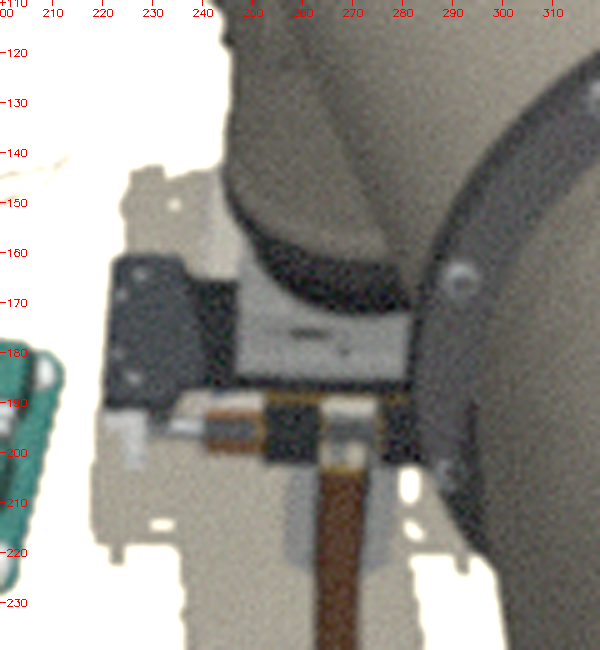

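```bash
cat > tp.py <<'E'
from plan import *
def est(P,o,L,c):
    def pr(dx,dy,dp,yaw=0):
        L2=L@Rl(yaw,dp); g=o+L@[-GX,0,GZ]; o2=g+L2@[GX,0,-GZ]
        return proj(c,np.array([[.060+dx,.0525+dy,.010],[-.045+dx,.0525+dy,.010]])@L2.T+o2)
    print(P-pr(0,0,0))
    r=least_squares(lambda q:(pr(0,q[0]/1e3,q[1],q[2])-P).ravel(),[0,0,0]);print("dy,dpitch,dyaw",r.x,r.fun)
    r=least_squares(lambda q:(pr(q[0]/1e3,q[1]/1e3,0,q[2])-P).ravel(),[0,0,0]);print("dx,dy,dyaw",r.x,r.fun)
E
python3 - <<'E'
from tp import *
c=cam("scene"); o,L,e,t=lifter_now()
est(np.array(fe([(224,337),(345,512)],170,100,6)),o,L,c)
p,R=tcp_from_lifter(rk(-.0145,-.001,.050),Rl(RY,5)); rows(p,R,.01)
E
```

```text
[[-0.9656  1.7302]
 [-0.7621  0.7867]]
dy,dpitch,dyaw [ 2.1432 -1.1585  0.4086] [ 0.0254 -0.1124  0.029   0.2238]
dx,dy,dyaw [-1.6534  2.1133  0.8169] [-0.1827 -0.4664  0.1757  0.4062]
dist 25.5mm ang 0.1 rows 3
[[0.0002,0.0001,0.0001,-0.0129,0.025,0.0034,0],[0.0002,0.0001,0.0001,-0.0129,0.025,0.0034,0],[0.0002,0.0001,0.0001,-0.0129,0.025,0.0034,0]]
```

Run:
```python
from tp import *
o,L,e,t=lifter_now(); print("rack frame",Rl(RY).T@(o-RO)*1e3)
p,R=tcp_from_lifter(rk(-.0145,-.001,.050),Rl(RY,3.5)); rows(p,R,.008)
```

```text
rack frame [-15.5066   2.0376  75.2586]
dist 22.7mm ang 1.5 rows 3
[[0.0002,0.0001,-0.0055,-0.0121,0.0219,0.0034,0],[0.0002,0.0001,-0.0055,-0.0123,0.0218,0.0034,0],[0.0002,0.0001,-0.0055,-0.0125,0.0217,0.0034,0]]
```

servo_tool --pt "0 0 -0.0055 -0.012 0.022 0.0034 0" --pt "0 0 -0.0055 -0.012 0.022 0.0034 0" --pt "0 0 -0.0055 -0.0125 0.0217 0.0034 0" --pt "0 0 0 0 0 0 0"

```text
clock: 13.92
ee_pos: [0.4506, -0.0096, 0.0703]
orientation: [[-0.894, -0.448, -0.032], [0.028, 0.015, -0.999], [0.448, -0.894, -0.001]]
force: [-0.3, -0.2, -2.1]
opening: 0.0176
```

```bash
python3 now.py
python3 - <<'E'
from tp import *
c=cam("scene");crop(np.ascontiguousarray(c["color"][:,:,::-1]),180,120,280,210,7,"pics/s13.png")
o,L,e,t=lifter_now(); print("rack frame",Rl(RY).T@(o-RO)*1e3)
p,R=tcp_from_lifter(rk(-.0145,-.001,.034),Rl(RY,3)); rows(p,R,.006)
E
```

```text
t 13.925 F [-0.3 -0.2 -2.1] T [ 0.01 -0.47 -0.03] e [-1.82    3.3318  0.0312] tip [ 0.6062 -0.0146  0.0502] tip_board_mm [ 10.3754 206.5517  41.1586] orig_b [-36.93   203.2604  38.398 ]
rack frame [-14.5216  -2.563   47.7595]
dist 13.2mm ang 0.4 rows 3
[[0.0003,-0.0003,-0.0013,-0.0067,0.0129,-0.0015,0],[0.0003,-0.0003,-0.0013,-0.0067,0.0129,-0.0015,0],[0.0003,-0.0003,-0.0013,-0.0067,0.0129,-0.0015,0]]
```

View pics/s13.png

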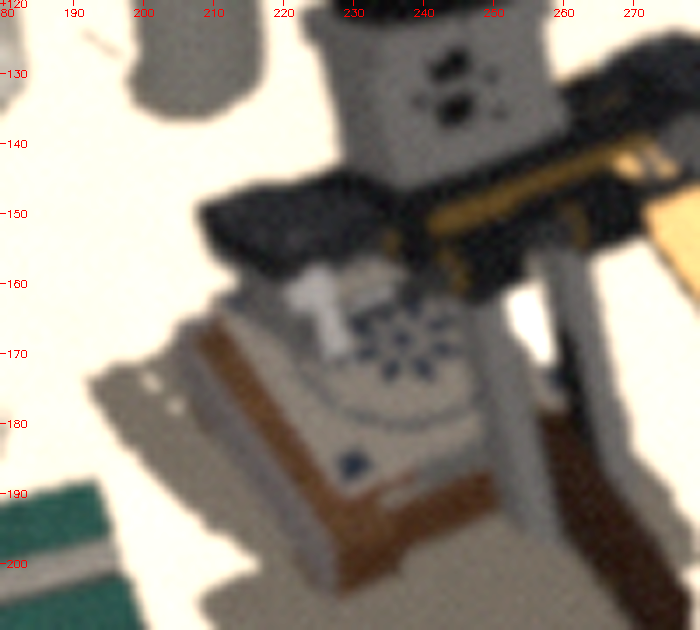

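Run:
```python
from tp import *
c=cam("scene"); o,L,e,t=lifter_now()
P=np.array(fe([(213,298),(350,492)],180,120,7))
est(P,o,L,c)
print([(Rl(RY).T@(ray(c,P[i],z)-RO)*1e3).round(1) for i,z in ((0,.0605),(1,.0545))])
print("rack", Rl(RY).T@(o-RO)*1e3)
```

```text
[[-0.074   0.9491]
 [ 0.0214 -0.3366]]
dy,dpitch,dyaw [-0.2066 -0.5865  0.2197] [ 0.0615 -0.3207  0.0932  0.6374]
dx,dy,dyaw [ 0.0056 -1.0122  0.8181] [-0.2335 -0.5865  0.2231  0.51  ]
[array([43.3, 51.1, 60.5]), array([-58.1,  49.2,  54.5])]
rack [-14.3498  -2.4493  48.1966]
```

Run:
```python
from tp import *
p,R=tcp_from_lifter(rk(-.0145,-.0003,.034),Rl(RY,2.8)); rows(p,R,.005)
```

```text
dist 13.2mm ang 0.6 rows 3
[[0.0003,-0.0003,-0.0022,-0.0066,0.0129,-0.0022,0],[0.0003,-0.0003,-0.0022,-0.0066,0.0129,-0.0022,0],[0.0003,-0.0003,-0.0022,-0.0067,0.0129,-0.0022,0]]
```

servo_tool --pt "0 0 -0.0022 -0.0066 0.0129 -0.0022 0" --pt "0 0 -0.0022 -0.0066 0.0129 -0.0022 0" --pt "0 0 -0.0022 -0.0067 0.0129 -0.0022 0" --pt "0 0 0 0 0 0 0"

```text
clock: 14.52
ee_pos: [0.4512, -0.0071, 0.0573]
orientation: [[-0.89, -0.456, -0.031], [0.027, 0.015, -1.0], [0.456, -0.89, -0.001]]
force: [-0.8, 0.3, -3.2]
opening: 0.0178
```

```bash
python3 now.py
python3 - <<'E'
from tp import *
c=cam("scene");crop(np.ascontiguousarray(c["color"][:,:,::-1]),180,120,280,210,7,"pics/s14.png")
o,L,e,t=lifter_now(); print("rack frame",Rl(RY).T@(o-RO)*1e3)
E
```

```text
t 14.525 F [-0.8  0.3 -3.2] T [ 0.06 -0.46 -0.  ] e [-1.7928  2.8171  0.0428] tip [ 0.6067 -0.0119  0.0359] tip_board_mm [ 10.5946 209.2004  26.8554] orig_b [-36.732  205.885   24.5208]
rack frame [-14.1686  -0.1017  33.7146]
```

View pics/s14.png

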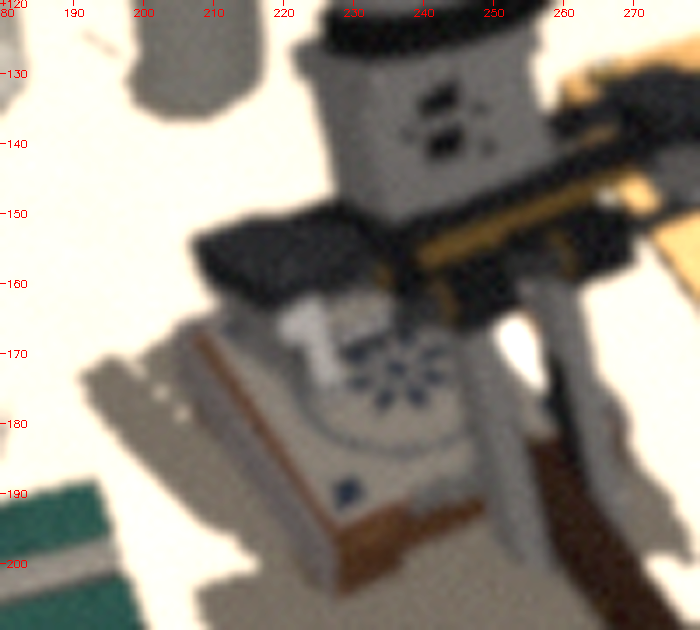

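Run:
```python
from tp import *
p,R=tcp_from_lifter(rk(-.0145,-.0003,.026),Rl(RY,1.8)); rows(p,R,.0026)
```

```text
dist 5.8mm ang 1.0 rows 3
[[0.0003,-0.0002,-0.0038,-0.003,0.0056,0.0004,0],[0.0003,-0.0002,-0.0038,-0.0031,0.0056,0.0004,0],[0.0003,-0.0002,-0.0038,-0.0031,0.0056,0.0004,0]]
```

servo_tool --pt "0 0 -0.0038 -0.003 0.0056 0.0002 0" --pt "0 0 -0.0038 -0.003 0.0056 0.0002 0" --pt "0 0 -0.0038 -0.003 0.0056 0.0002 0" --pt "0 0 0 -0.0033 0.0058 0 0"

```text
clock: 15.08
ee_pos: [0.4516, -0.0073, 0.0497]
orientation: [[-0.881, -0.472, -0.031], [0.027, 0.015, -1.0], [0.473, -0.881, -0.001]]
force: [-0.9, -0.7, -1.5]
opening: 0.0177
```

```bash
python3 now.py
python3 - <<'E'
from tp import *
c=cam("scene");crop(np.ascontiguousarray(c["color"][:,:,::-1]),180,120,280,210,7,"pics/s15.png")
o,L,e,t=lifter_now(); print("rack frame",Rl(RY).T@(o-RO)*1e3)
p,R=tcp_from_lifter(rk(-.0145,-.0003,.019),Rl(RY,1.8)); rows(p,R,.003)
E
```

```text
t 15.075 F [-0.9 -0.7 -1.5] T [-0.03 -0.31 -0.01] e [-1.7958  1.7498  0.0436] tip [ 0.6066 -0.0122  0.0253] tip_board_mm [ 10.5138 208.968   16.2973] orig_b [-36.8481 205.6527  14.8469]
rack frame [-14.4611  -0.3249  23.622 ]
dist 4.7mm ang 0.1 rows 2
[[0.0004,-0.0003,0.0003,-0.0036,0.007,0.0002,0],[0.0004,-0.0003,0.0003,-0.0036,0.007,0.0002,0]]
```

View pics/s15.png

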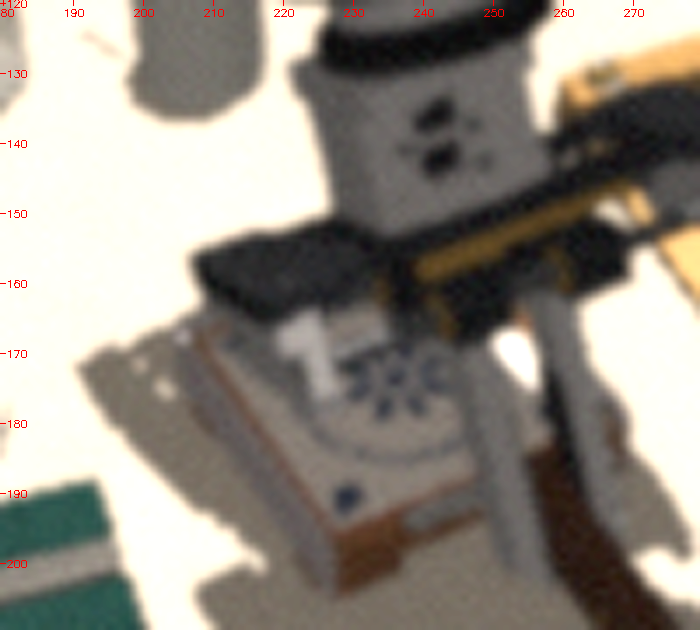

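servo_tool --pt "0 0 0 -0.004 0.008 0 0" --pt "0 0 0 -0.004 0.008 0 0" --pt "0 0 0 -0.004 0.006 0 0"

```text
clock: 15.5
ee_pos: [0.4518, -0.0074, 0.0415]
orientation: [[-0.881, -0.472, -0.031], [0.027, 0.015, -1.0], [0.472, -0.882, -0.001]]
force: [0.2, 0.1, -1.8]
opening: 0.0177
```

```bash
python3 now.py
python3 - <<'E'
from tp import *
o,L,e,t=lifter_now(); print("rack frame",Rl(RY).T@(o-RO)*1e3)
p,R=tcp_from_lifter(rk(-.135,-.0003,.0165),Rl(RY,1.8)); rows(p,R,.015)
E
```

```text
t 15.5 F [ 0.2  0.1 -1.8] T [ 0.04 -0.52  0.04] e [-1.7981  1.7898  0.0427] tip [ 0.6068 -0.0122  0.0172] tip_board_mm [ 10.7389 208.9414   8.2475] orig_b [-36.6221 205.628    6.764 ]
rack frame [-14.1507  -0.3438  15.764 ]
dist 120.9mm ang 0.1 rows 9
[[0.0001,-0.0001,0.0,0.0396,0.0209,0.0001,0],[0.0001,-0.0001,0.0,0.0396,0.0209,0.0001,0],[0.0001,-0.0001,0.0,0.0396,0.0209,0.0001,0],[0.0001,-0.0001,0.0,0.0396,0.0209,0.0001,0],[0.0001,-0.0001,0.0,0.0396,0.0209,0.0001,0]]
[[0.0001,-0.0001,0.0,0.0396,0.0209,0.0001,0],[0.0001,-0.0001,0.0,0.0396,0.0209,0.0001,0],[0.0001,-0.0001,0.0,0.0396,0.0209,0.0001,0],[0.0001,-0.0001,0.0,0.0396,0.0209,0.0001,0]]
```

servo_tool --pt "0 0 0 0.02 0.0105 0 0" --pt "0 0 0 0.03 0.0158 0 0"

```text
clock: 15.75
ee_pos: [0.4341, -0.0067, 0.0414]
orientation: [[-0.881, -0.472, -0.031], [0.027, 0.016, -1.0], [0.472, -0.882, -0.001]]
force: [-0.0, -0.0, -1.7]
opening: 0.0176
```

```bash
python3 now.py
python3 - <<'E'
from tp import *
c=cam("scene");crop(np.ascontiguousarray(c["color"][:,:,::-1]),180,120,280,210,7,"pics/s16.png")
o,L,e,t=lifter_now(); print("rack frame",Rl(RY).T@(o-RO)*1e3)
p,R=tcp_from_lifter(rk(-.135,-.0003,.0165),Rl(RY,1.8)); rows(p,R,.015)
E
```

```text
t 15.75 F [-0.  -0.  -1.7] T [ 0.   -0.51 -0.  ] e [-1.805   1.7875  0.0483] tip [ 0.5892 -0.0116  0.0171] tip_board_mm [ -6.8425 207.7714   8.0981] orig_b [-54.204  204.4637   6.6164]
rack frame [-33.2701  -0.3147  15.6044]
dist 101.8mm ang 0.1 rows 7
[[0.0001,-0.0001,0.0001,0.0429,0.0226,0.0001,0],[0.0001,-0.0001,0.0001,0.0429,0.0226,0.0001,0],[0.0001,-0.0001,0.0001,0.0429,0.0226,0.0001,0],[0.0001,-0.0001,0.0001,0.0429,0.0226,0.0001,0],[0.0001,-0.0001,0.0001,0.0429,0.0226,0.0001,0]]
[[0.0001,-0.0001,0.0001,0.0429,0.0226,0.0001,0],[0.0001,-0.0001,0.0001,0.0429,0.0226,0.0001,0]]
```

View pics/s16.png

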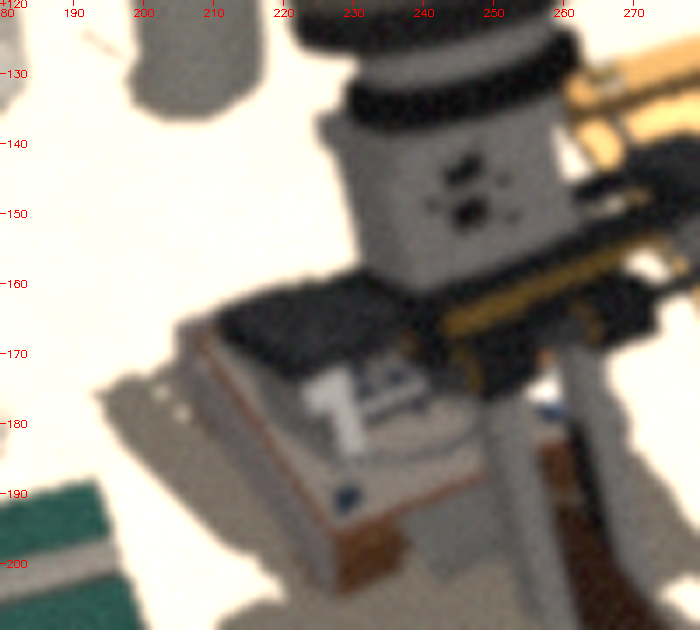

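servo_tool --pt "0 0 0 0.043 0.0225 0 0" --pt "0 0 0 0.043 0.0225 0 0" --pt "0 0 0 0.043 0.0225 0 0" --pt "0 0 0 0.043 0.0225 0 0" --pt "0 0 0 0.043 0.0225 0 0"

```text
clock: 16.42
ee_pos: [0.3559, -0.0044, 0.0427]
orientation: [[-0.881, -0.472, -0.031], [0.027, 0.015, -1.0], [0.472, -0.882, -0.001]]
force: [0.2, -0.3, -2.1]
opening: 0.0179
```

```bash
python3 now.py
python3 - <<'E'
import st
from tp import *
o,L,e,t=lifter_now(); print("rack frame",Rl(RY).T@(o-RO)*1e3)
p,R=tcp_from_lifter(rk(-.14,-.0003,.0165),Rl(RY,1.8)); rows(p,R,.015)
E
```

```text
t 16.425 F [ 0.2 -0.3 -2.1] T [ 0.04 -0.46  0.02] e [-1.7956  1.7833  0.0342] tip [ 0.511  -0.0093  0.0184] tip_board_mm [-84.8987 202.1861   9.3631] orig_b [-132.2598  198.8706    7.8849]
clock 16.425
ee_pos [0.3559, -0.0044, 0.0427]
orientation [[-0.8812, -0.4718, -0.0313], [0.0273, 0.0153, -0.9995], [0.472, -0.8816, -0.0006]]
joint_positions [4.6831, 27.6683, -12.8976, 118.8441, 1.354, 61.9177, -100.9743]
force [0.2369, -0.2883, -2.0924]
torque [0.0447, -0.4597, 0.0214]
opening 0.0179
rack frame [-110.0267   -0.246    16.8849]
dist 30.0mm ang 0.1 rows 2
[[0.0004,-0.0004,0.0001,0.0437,0.0242,0.0004,0],[0.0004,-0.0004,0.0001,0.0437,0.0242,0.0004,0]]
```

servo_tool --pt "0 0 0 0.043 0.0225 0 0" --pt "0 0 0 0.036 0.006 0 0" --pt "0 0 0 0.025 -0.04 0 0" --pt "0 0 0 0.025 -0.04 0 0"

```text
clock: 16.92
ee_pos: [0.3263, -0.0035, 0.0764]
orientation: [[-0.881, -0.473, -0.031], [0.027, 0.015, -1.0], [0.473, -0.881, -0.001]]
force: [-0.1, 0.2, -1.3]
opening: 0.0175
```

```bash
python3 now.py
python3 - <<'E'
import st
from tp import *
im=cam("scene")["color"][:,:,::-1]; cv2.imwrite("pics/s17.png",im)
c=cam("top"); print([ray(c,(x,281),0)[:2] for x in (120,300,400)])
p,R=tcp_from_lifter([.3867,-.1291,.05],Rl(79,1.5)); rows(p,R,.04,9)
E
```

```text
t 16.925 F [-0.1  0.2 -1.3] T [ 0.02 -0.56  0.01] e [-1.7776  1.7191  0.0298] tip [ 0.4813 -0.0083  0.0519] tip_board_mm [-114.4905  200.1165   42.9343] orig_b [-161.8522  196.786    41.5093]
clock 16.925
ee_pos [0.3263, -0.0035, 0.0764]
orientation [[-0.8806, -0.4728, -0.031], [0.0271, 0.0151, -0.9995], [0.473, -0.881, -0.0005]]
joint_positions [5.1199, 22.3864, -13.5983, 121.6778, 0.165, 64.3294, -100.6385]
force [-0.0739, 0.1524, -1.3324]
torque [0.0197, -0.5551, 0.0083]
opening 0.0175
[array([0.3361, 0.3087]), array([ 0.3357, -0.0789]), array([ 0.3354, -0.2945])]
dist 234.4mm ang 80.8 rows 9
[[0.0473,-0.0878,-0.0004,-0.0152,-0.008,0.0851,0],[0.0473,-0.0878,-0.0004,-0.0033,-0.0016,0.0867,0],[0.0473,-0.0878,-0.0004,0.0087,0.0049,0.0862,0],[0.0473,-0.0878,-0.0004,0.0204,0.0112,0.0836,0],[0.0473,-0.0878,-0.0004,0.0316,0.0172,0.079,0]]
[[0.0473,-0.0878,-0.0004,0.0421,0.0229,0.0724,0],[0.0473,-0.0878,-0.0004,0.0515,0.028,0.064,0],[0.0473,-0.0878,-0.0004,0.0596,0.0324,0.0541,0],[0.0473,-0.0878,-0.0004,0.0663,0.0361,0.0428,0]]
```

View pics/s17.png

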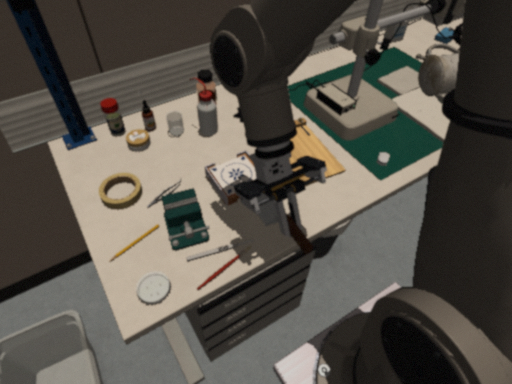

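servo_tool --pt "0.047 -0.088 0 -0.015 -0.008 0.085 0" --pt "0.047 -0.088 0 -0.003 -0.002 0.087 0" --pt "0.047 -0.088 0 0.009 0.005 0.086 0" --pt "0.047 -0.088 0 0.02 0.011 0.084 0" --pt "0.047 -0.088 0 0.032 0.017 0.079 0"

```text
clock: 17.65
ee_pos: [0.3537, -0.1349, 0.0773]
orientation: [[-0.631, -0.334, 0.701], [-0.618, -0.329, -0.714], [0.469, -0.883, 0.001]]
force: [0.8, -0.3, -1.5]
opening: 0.0174
```

```bash
python3 now.py
python3 - <<'E'
from tp import *
p,R=tcp_from_lifter([.3867,-.1291,.05],Rl(79,1.5)); rows(p,R,.04,9)
E
```

```text
t 17.65 F [ 0.8 -0.3 -1.5] T [ 0.3  -0.42  0.07] e [44.4708  1.9987 -0.0765] tip [ 0.4645 -0.0262  0.0536] tip_board_mm [-129.4022  180.6323   44.557 ] orig_b [-159.7438  144.1235   42.9004]
dist 100.5mm ang 34.5 rows 4
[[0.0451,-0.0846,-0.0013,0.0445,0.0246,0.0666,0],[0.0451,-0.0846,-0.0013,0.0527,0.0291,0.0582,0],[0.0451,-0.0846,-0.0013,0.0598,0.033,0.0485,0],[0.0451,-0.0846,-0.0013,0.0654,0.0362,0.0377,0]]
```

servo_tool --pt "0.045 -0.085 -0.001 0.044 0.025 0.067 0" --pt "0.045 -0.085 -0.001 0.053 0.029 0.058 0" --pt "0.045 -0.085 -0.001 0.06 0.033 0.048 0" --pt "0.045 -0.085 -0.001 0.065 0.036 0.038 0" --pt "0 0 0 0 0 0 0"

```text
clock: 18.27
ee_pos: [0.3692, -0.2377, 0.0765]
orientation: [[-0.147, -0.08, 0.986], [-0.868, -0.468, -0.168], [0.475, -0.88, -0.0]]
force: [0.4, -0.5, -1.5]
opening: 0.0176
```

```bash
python3 now.py
python3 - <<'E'
import st
from tp import *
c=cam("scene"); o,L,e,t=lifter_now()
crop(np.ascontiguousarray(c["color"][:,:,::-1]),250,130,400,240,5,"pics/s18.png")
crop(np.ascontiguousarray(c["color"][:,:,::-1]),180,120,280,210,7,"pics/s18r.png")
M=np.array([[47.5,27,1],[47.5,-27,1],[-46,27,13],[-46,-27,13],[-46,27,0]])*1e-3
print((proj(c,M@L.T+o)-[250,130]+.5)*5)
print((proj(c,M@(L@Rl(0,-2)).T+o)-[250,130]+.5)*5)
E
```

```text
t 18.275 F [ 0.4 -0.5 -1.5] T [ 0.53 -0.12 -0.08] e [80.3446  1.6115  0.0254] tip [ 0.3952 -0.0848  0.0518] tip_board_mm [-192.4432  115.3069   42.7756] orig_b [-195.6358   67.9331   41.4398]
clock 18.275
ee_pos [0.3692, -0.2377, 0.0765]
orientation [[-0.1474, -0.08, 0.9858], [-0.8677, -0.4679, -0.1677], [0.4747, -0.8802, -0.0004]]
joint_positions [13.8955, 15.4975, -15.066, 133.0725, 45.3981, 47.7407, -46.4084]
force [0.3732, -0.4584, -1.4872]
torque [0.5336, -0.1218, -0.0821]
opening 0.0176
[[286.7555 409.9167]
 [233.4576 325.5742]
 [467.2795 338.9324]
 [408.3945 258.7781]
 [460.8961 356.5533]]
[[286.1756 412.1298]
 [232.976  327.8264]
 [467.1917 337.0129]
 [408.2206 256.8072]
 [461.6257 354.4149]]
```

View pics/s18.png

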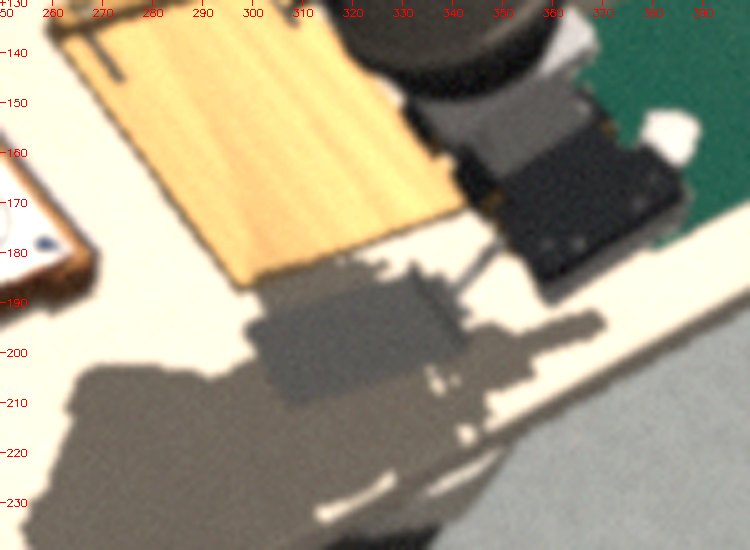

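View pics/s18r.png

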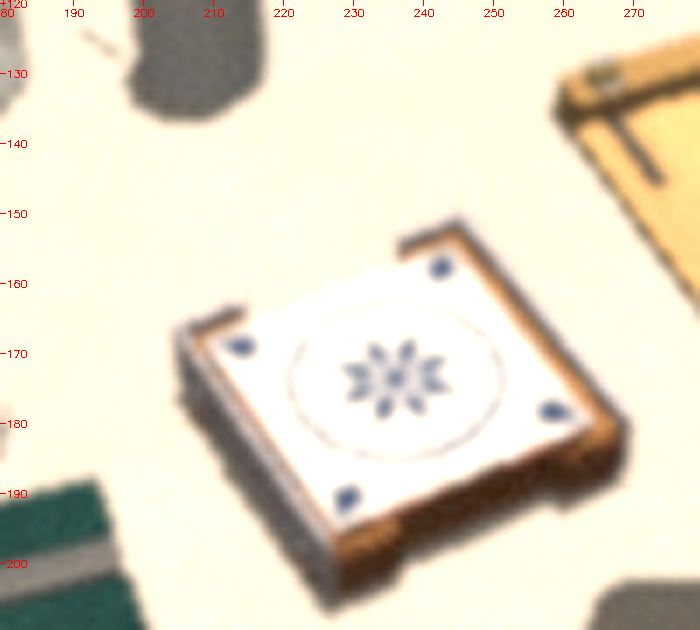

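Run:
```python
from tp import *
o,L,e,t=lifter_now(); print(o)
p,R=tcp_from_lifter([.388,-.1305,.006],Rl(80,1.2)); rows(p,R,.02)
```

```text
[ 0.3881 -0.1309  0.0505]
dist 43.7mm ang 0.5 rows 3
[[-0.0005,0.0008,-0.0016,-0.0236,0.0424,-0.0008,0],[-0.0005,0.0008,-0.0016,-0.0237,0.0424,-0.0008,0],[-0.0005,0.0008,-0.0016,-0.0238,0.0423,-0.0008,0]]
```

servo_tool --pt "0 0 -0.001 -0.0236 0.0424 0 0" --pt "0 0 -0.001 -0.0236 0.0424 0 0" --pt "0 0 -0.001 -0.02 0.036 0 0" --pt "0 0 0 0 0 0 0"

```text
clock: 18.82
ee_pos: [0.3735, -0.2339, 0.0343]
orientation: [[-0.156, -0.08, 0.984], [-0.865, -0.47, -0.176], [0.477, -0.879, 0.004]]
force: [-0.4, -0.9, -0.9]
opening: 0.0177
```

```bash
python3 now.py
python3 - <<'E'
from tp import *
o,L,e,t=lifter_now(); print(o)
p,R=tcp_from_lifter(o-[0,0,.002],L); rows(p,R,.02)
c=cam("scene"); crop(np.ascontiguousarray(c["color"][:,:,::-1]),280,160,360,230,9,"pics/s19.png")
E
```

```text
t 18.825 F [-0.4 -0.9 -0.9] T [ 0.47 -0.15  0.01] e [79.8902  1.4615 -0.2548] tip [ 0.4009 -0.0814  0.0092] tip_board_mm [-187.1571  119.3012    0.1564] orig_b [-190.7255   71.951    -1.055 ]
[ 0.3925 -0.1281  0.0079]
dist 2.0mm ang 0.0 rows 1
[[0.0,-0.0,0.0,-0.0032,0.0059,-0.0,0]]
```

View pics/s19.png

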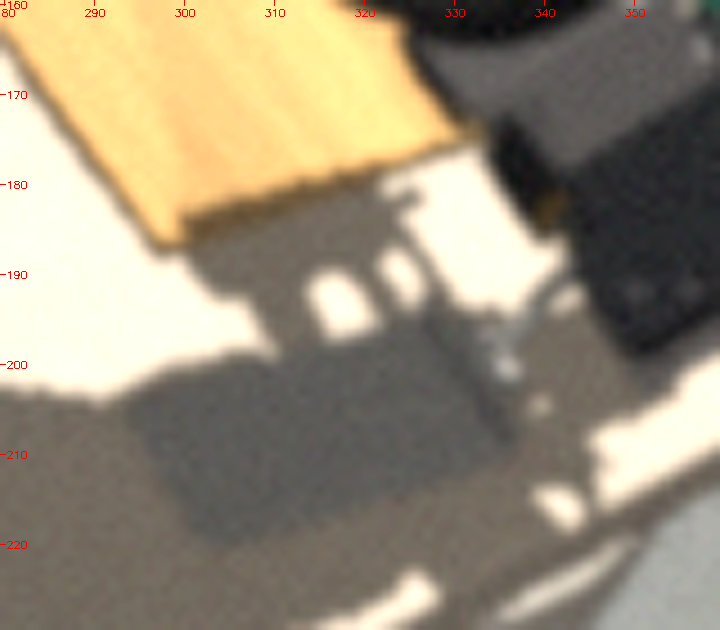

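Lower in small steps until contact.

servo_tool --pt "0 0 0 -0.0065 0.0118 0 0" --pt "0 0 0 -0.003 0.006 0 0"

```text
clock: 19.12
ee_pos: [0.3748, -0.2338, 0.0292]
orientation: [[-0.158, -0.078, 0.984], [-0.865, -0.47, -0.176], [0.477, -0.879, 0.007]]
force: [0.0, -0.4, -2.0]
opening: 0.0178
```

```bash
python3 now.py
```

```text
t 19.125 F [ 0.  -0.4 -2. ] T [ 0.48 -0.15  0.01] e [79.8564  1.4775 -0.3961] tip [ 0.4022 -0.0813  0.0041] tip_board_mm [-185.7818  119.5443   -4.9352] orig_b [-189.3782   72.1965   -6.16  ]
```

servo_tool --pt "0 0 0 -0.0025 0.0044 0 0" --pt "0 0 0 0 0 0 0"

```text
clock: 19.38
ee_pos: [0.3748, -0.2338, 0.0278]
orientation: [[-0.159, -0.078, 0.984], [-0.865, -0.47, -0.177], [0.477, -0.879, 0.007]]
force: [0.5, 0.3, -1.6]
opening: 0.0174
```

```bash
python3 now.py
```

```text
t 19.375 F [ 0.5  0.3 -1.6] T [ 0.46 -0.16 -0.02] e [79.8362  1.4765 -0.4162] tip [ 0.4024 -0.0813  0.0026] tip_board_mm [-185.623   119.5269   -6.3632] orig_b [-189.236    72.1803   -7.5871]
```

servo_tool --pt "0 0 0 -0.002 0.0035 0 0" --pt "0 0 0 0 0 0 0"

```text
clock: 19.62
ee_pos: [0.3752, -0.2341, 0.0271]
orientation: [[-0.159, -0.077, 0.984], [-0.864, -0.471, -0.177], [0.477, -0.879, 0.008]]
force: [-1.1, 1.6, 4.6]
opening: 0.0175
```

```bash
python3 now.py
```

```text
t 19.625 F [-1.1  1.6  4.6] T [ 0.77  0.39 -0.16] e [79.8235  1.4357 -0.4677] tip [ 0.4028 -0.0816  0.0019] tip_board_mm [-185.2051  119.2808   -7.1328] orig_b [-188.8287   71.9341   -8.3229]
```

servo_tool --pt "0 0 0 -0.002 0.0035 0 0"

```text
clock: 19.75
ee_pos: [0.3753, -0.2345, 0.0265]
orientation: [[-0.16, -0.077, 0.984], [-0.864, -0.472, -0.177], [0.478, -0.878, 0.009]]
force: [-2.9, -0.6, 16.6]
opening: 0.0175
```

```bash
python3 now.py
```

```text
t 19.75 F [-2.9 -0.6 16.6] T [-0.67  0.84 -0.22] e [79.8078  1.3692 -0.502 ] tip [ 0.403  -0.0821  0.0011] tip_board_mm [-184.9634  118.855    -7.914 ] orig_b [-188.6001   71.5081   -9.049 ]
```

servo_tool --pt "0 0 0 0.001 -0.002 0 0" --pt "0 0 0 0 0 0 0.35" --pt "0 0 0 0 0 0 0.5" --pt "0 0 0 0 0 0 0.6" --squeeze 10

```text
clock: 20.25
ee_pos: [0.3755, -0.2345, 0.0273]
orientation: [[-0.16, -0.077, 0.984], [-0.863, -0.472, -0.177], [0.478, -0.878, 0.009]]
force: [-0.3, 0.2, -0.7]
opening: 0.0443
```

```bash
python3 st.py
python3 - <<'E'
from plan import *
c=cam("scene"); crop(np.ascontiguousarray(c["color"][:,:,::-1]),280,160,380,230,7,"pics/s20.png")
E
```

```text
clock 20.25
ee_pos [0.3755, -0.2345, 0.0273]
orientation [[-0.1601, -0.0768, 0.9841], [-0.8635, -0.4722, -0.1773], [0.4783, -0.8781, 0.0092]]
joint_positions [11.6371, 21.9925, -13.6192, 133.9409, 52.1393, 43.7914, -56.2232]
force [-0.3311, 0.2127, -0.697]
torque [0.4278, -0.1497, 0.0272]
opening 0.0443
```

View pics/s20.png

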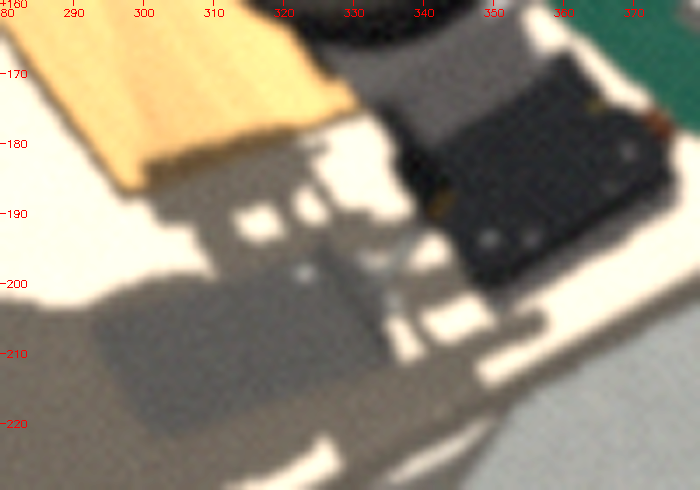

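servo_tool --pt "0 0 0 0 -0.04 0 0.8" --pt "0 0 0 0 -0.1 0 0.8" --pt "0 0 0 0 -0.15 0 0.8" --pt "0 0 0 0 -0.15 0 0.8" --pt "0 0 0 0 -0.1 0 0.8"

```text
clock: 20.92
ee_pos: [0.3864, -0.1541, 0.1747]
orientation: [[-0.158, -0.081, 0.984], [-0.865, -0.47, -0.177], [0.477, -0.879, 0.004]]
force: [-0.8, -0.1, -0.5]
opening: 0.0754
```

Run:
```python
import st
from plan import *
c=cam("scene"); cv2.imwrite("pics/s21.png",c["color"][:,:,::-1]); 
c=cam("top"); cv2.imwrite("pics/t21.png",c["color"][:,:,::-1])
R=tool(Rl(20),0); rows([.256,-.60,.25],R,.05,9,op=.8)
```

```text
clock 20.925
ee_pos [0.3864, -0.1541, 0.1747]
orientation [[-0.1578, -0.0808, 0.9842], [-0.8649, -0.4697, -0.1773], [0.4766, -0.8791, 0.0042]]
joint_positions [8.6346, 6.6751, -21.0229, 126.9434, 32.5371, 62.7347, -42.0493]
force [-0.8391, -0.0708, -0.5159]
torque [0.4115, -0.1034, -0.0528]
opening 0.0754
dist 471.3mm ang 65.6 rows 10
[[-0.0169,0.065,0.0284,0.1475,0.0514,-0.0169,0.8],[-0.0169,0.065,0.0284,0.1505,0.045,-0.0004,0.8],[-0.0169,0.065,0.0284,0.1516,0.0381,0.0162,0.8],[-0.0169,0.065,0.0284,0.1506,0.0307,0.0325,0.8],[-0.0169,0.065,0.0284,0.1477,0.0229,0.0485,0.8]]
[[-0.0169,0.065,0.0284,0.1428,0.015,0.0638,0.8],[-0.0169,0.065,0.0284,0.136,0.0068,0.0783,0.8],[-0.0169,0.065,0.0284,0.1274,-0.0013,0.0919,0.8],[-0.0169,0.065,0.0284,0.1172,-0.0094,0.1042,0.8],[-0.0169,0.065,0.0284,0.1054,-0.0173,0.1152,0.8]]
```

View pics/s21.png

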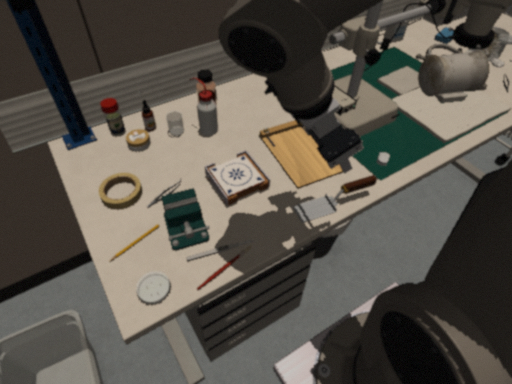

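servo_tool --pt "-0.017 0.065 0.028 0.147 0.05 -0.017 0.8" --pt "-0.017 0.065 0.028 0.15 0.045 0 0.8" --pt "-0.017 0.065 0.028 0.152 0.038 0.016 0.8" --pt "-0.017 0.065 0.028 0.15 0.031 0.032 0.8" --pt "-0.017 0.065 0.028 0.148 0.023 0.048 0.8"

```text
clock: 21.65
ee_pos: [0.3209, -0.3782, 0.2133]
orientation: [[-0.642, -0.101, 0.76], [-0.729, -0.226, -0.646], [0.237, -0.969, 0.071]]
force: [0.5, 0.4, -0.8]
opening: 0.075
```

servo_tool --pt "-0.017 0.065 0.028 0.143 0.015 0.064 0.8" --pt "-0.017 0.065 0.028 0.136 0.007 0.078 0.8" --pt "-0.017 0.065 0.028 0.127 0 0.092 0.8" --pt "-0.017 0.065 0.028 0.117 -0.009 0.104 0.8" --pt "0 0 0 0 0 0 0.8"

```text
clock: 22.28
ee_pos: [0.2604, -0.5641, 0.2412]
orientation: [[-0.91, -0.023, 0.415], [-0.414, -0.031, -0.91], [0.034, -0.999, 0.019]]
force: [0.9, 0.8, -1.1]
opening: 0.0751
```

Run:
```python
import st
from plan import *
c=cam("top"); im=np.ascontiguousarray(c["color"][:,:,::-1]); cv2.imwrite("pics/t22.png",im)
crop(im,225,135,310,210,8,"pics/t22r.png",1.2); crop(im,290,230,420,285,6,"pics/t22l.png")
c=cam("scene"); cv2.imwrite("pics/s22.png",c["color"][:,:,::-1]); 
crop(np.ascontiguousarray(c["color"][:,:,::-1]),280,165,390,230,7,"pics/s22l.png")
```

```text
clock 22.275
ee_pos [0.2604, -0.5641, 0.2412]
orientation [[-0.9097, -0.0227, 0.4147], [-0.414, -0.0314, -0.9098], [0.0337, -0.9992, 0.0192]]
joint_positions [49.6641, 17.1626, 10.5363, 98.2535, -1.1828, 63.9614, -5.2852]
force [0.8728, 0.8368, -1.0877]
torque [0.0098, 0.0127, -0.0034]
opening 0.0751
```

View pics/t22.png

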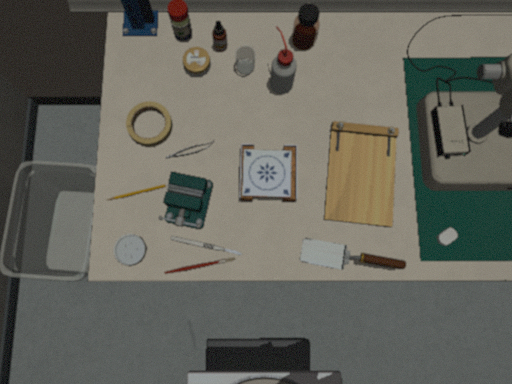

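View pics/t22r.png

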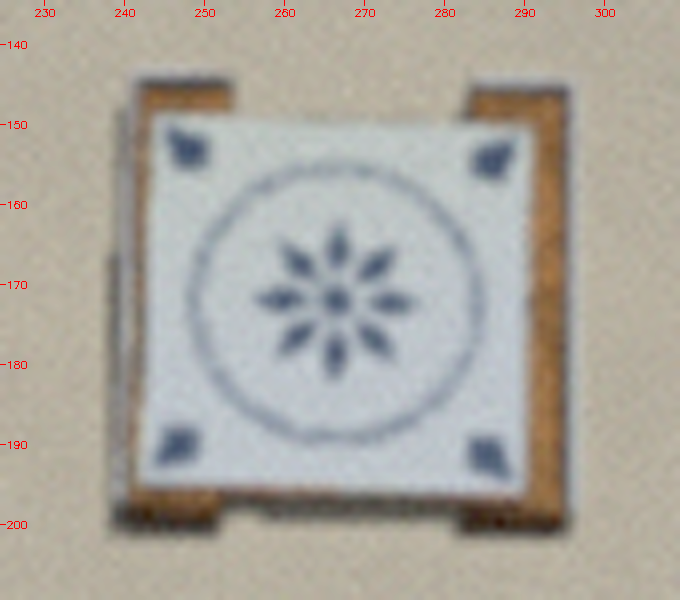

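View pics/s22l.png

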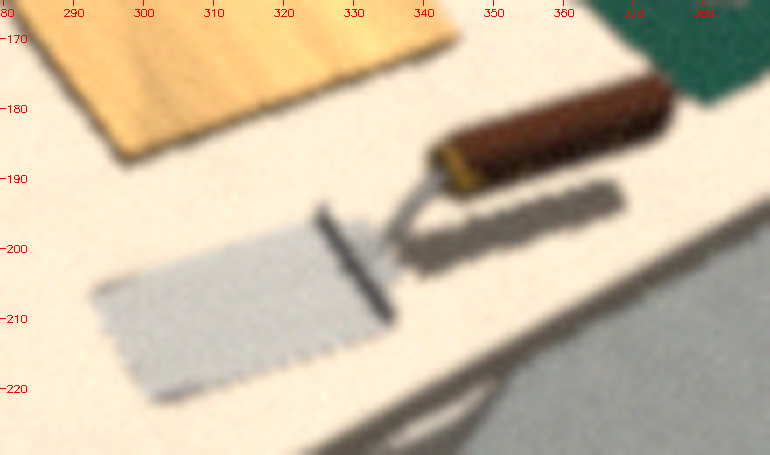

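Run:
```python
from plan import *
c=cam("top")
M=np.array([[52.5,52.5,38],[52.5,-52.5,38],[-52.5,-52.5,38],[-52.5,52.5,38]])*1e-3
p,r=fit(c,M,fe([(152,113),(533,125),(527,495),(143,487)],225,135,8),(.57,0,0)); print(p,np.degrees(p[2]),r.round(1).tolist())
for yaw,ro in ((-1.42,[.574,-.0112,0]),(-1.7,RO)): print(Rl(yaw).T@(np.array([p[0],p[1],0])-ro)*1e3)
a=cv2.imread("pics/top0.png").astype(int);b=cv2.imread("pics/t22.png").astype(int)
print("change left region (brush etc):",np.abs(a-b)[220:280,95:245].max(), np.abs(a-b)[220:280,95:245].mean())
from bench import env
env.close_job()
```

```text
[ 0.5679 -0.0082 -0.0284] -1.6269503569545603 [[0.0, 0.2], [-0.1, 0.0], [0.3, 0.0], [-0.3, -0.3]]
[-6.1573  2.8282  0.    ]
[-5.6594  2.4131  0.    ]
change left region (brush etc): 20 2.6256666666666666
the job is handed in; nothing more can be done
```

The tile is on the drying rack and the job is handed in at about 22 s of the 69 s allowed. No verdict comes back from the hand-in.

- **Loading the tile:** I gripped the lifter with the tool tilted 30° so the arm could reach close in, then pushed the blade along the board. The blade slid the tile to the fence, went under it, and stopped when the heel met the tile. The tool force peaked at 15 N there, of which roughly 10 N was on the tile.
- **Placing it:** I lifted the tile clear with the tip slightly up, carried it over and lowered it onto both rails. I then drew the lifter out between them and laid it back near its starting spot.

| Last check (top camera) | Result |
|---|---|
| Tile centre from rack seat, x | about 6 mm toward the open front (up to 15 mm allowed) |
| Tile centre from rack seat, y | 2 to 3 mm off centre, about 4 to 5 mm from the nearer lip |
| Tile against rack | within about 0.2°, face up, on both rails |
| Lifter | blade flat on the bare worktop, handle clear of the front edge |
| Brush, scalpel, petri dish | that part of the picture unchanged from the start, apart from noise |
| Arm | clear of everything |

- **Checks that disagreed:** the scene camera read rack and tile angles about 1° lower than the top camera, and I used values between the two for the rack. The lifter also sagged 1 to 2° in the grip while loaded, which I offset by tilting the tip up.
- **Setting the lifter down:** I pressed it on the worktop with a brief peak of about 17 N before letting go.

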